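Thread a wooden bead ornament and cap it with its finial

TASK

Build up the wooden bead ornament on the steel threading post: first the flat disc, then the rounded barrel bead, then the square bead, all lying flat on one another, and last cap it with the knobbed finial, its shank fully down in the square bead's hole. Draw the finial straight up out of its light cork stand, so that the stand does not tip, and leave the stand standing upright on the table. Leave the pliers, the bead dish and the bottle where they are.

Things in the scene. Friction and masses are not known exactly. Their poses are not given: they have to be found in the camera images.
- post: Threading post, fixed to the table: a dark steel foot disc, 72 mm diameter and 12 mm high, with an upright bright steel rod of 10 mm diameter at its centre, rising 46 mm above the foot (rod top 58 mm above the table). Origin: centre of the foot's underside, on the table; z up along the rod.
- disc: Flat round wooden disc bead, 60 mm diameter, 14 mm high, with a 20 mm through hole at its centre; loose, lies flat, about 30 g. Origin: centre of its underside; z up along the hole.
- barrel: Rounded wooden barrel bead, 24 mm high, with a 20 mm through hole: 30 mm diameter at both flat ends, widening to 44 mm over the middle (7 to 17 mm above its underside); loose, stands with its hole upright, about 25 g. Origin: centre of its underside; z up along the hole.
- square: Square wooden bead, 38 x 38 mm and 24 mm high, with a 20 mm through hole at its centre; loose, lies with its hole upright, about 25 g. Origin: centre of its underside; x and y across its flat sides, z up along the hole.
- stand: Light free-standing round cork stand, 40 mm diameter, 50 mm high, about 30 g, with a 14 mm wide, 16 mm deep hole in the middle of its top that holds the finial; it tips or lifts easily if the finial is pulled askew. Origin: centre of its underside; z up.
- finial: Turned wooden finial, 47 mm long, about 25 g; at the start it stands upright in the cork stand, its collar on the stand's top. From the bottom: shank 12 mm diameter and 14 mm long, collar 28 mm diameter and 5 mm high, then a round knob 28 mm high, 24 mm diameter over its middle (25 to 41 mm above the shank's foot), 14 mm at its top. Origin: centre of the shank's foot; z up along its axis.
- pliers: Round-nose pliers with black handles, about 150 mm long, 60 mm wide and 12 mm high, lying flat; not to be disturbed. Origin: under the pivot; x towards the jaw tips.
- dish: White ceramic dish with coloured glass beads, 116 mm diameter, 28 mm high; not to be disturbed. Origin: centre of its underside.
- bottle: Green glass bottle with a steel cap, 64 mm diameter, 190 mm tall, standing; not to be disturbed. Origin: centre of its underside.
Things that resemble listed ones, but are neither listed nor needed, are in the scene too. Leave any purple look-alike of the barrel alone.

How it is judged:
By the outcome, as a careful person would: the job done as asked, in the order asked, and still so for the second after the job is handed in, with the robot touching nothing.
It also fails if it takes over 112 s, if anything falls off the work surface, if the arm or the gripper's body presses on something with over 40 N, if the wrist force passes 120 N, or if a joint passes its speed limit or range.

ROBOT

A 6-joint arm with a two-finger parallel gripper is mounted at the origin on the work surface. World frame = base frame: x ahead of the robot, y to its left, z up, the work surface at z = 0. Lengths are in m, angles in rad, forces in N, time in s.
With the tool pointing down it reaches from about 0.35 to 0.775 m from the base axis. Payload 5.5 kg.
Tool frame: the origin (TCP) lies midway between the tips of the shut fingers; the grasp point (between the pads) lies 19 mm behind it; z points along the fingers, y is the line along which they close (so a half turn about z gives the same grasp; the last joint's range is limited). The gripper opens to 85 mm and grips with 20 to 120 N. Pads are 22 mm wide; open, the fingers measure 114 mm over their backs; the gripper's body (76 mm by 85 mm) begins 54 mm behind the grasp point. The pads swing forward as they close: fully open they stand 13 mm farther back than shut.
Start: joints at [1.119, 0.313, 0.046, 1.304, 0, 1.431], TCP at [0.176, 0.547, 0.231] pointing down, gripper open.
Joint ranges: [-2.76, 2.76], [-0.86, 1.69], [-1.03, 1.26], [-2.2, 2.34], [-1.47, 1.5], [-3.14, 3.14]. Speed limits (rad/s): [2.57, 2.57, 3.14, 3.14, 3.14, 3.14].

INTERFACE

Orientations are given as a unit quaternion [w, x, y, z].
In Python, from workcell import env gives the robot as it stands. The module is installed in compiled form; this text tells all that it offers.
- The arm moves only by the tool carry_out, never from a script. Its argument "series" is a list of rows, each an object with "delta_rot": the turn, a rotation vector about the world's x, y, z normalised to -1 to 1, where 1 is 0.1 rad, a list of three; "travel": the shift along the world's x, y, z normalised to -1 to 1, where 1 is 0.025 m, a list of three; "fingers": the closure, from -1 (fully open) to 1 (shut). In form: [{"delta_rot": [ax, ay, az], "travel": [tx, ty, tz], "fingers": fingers}, ...]. A call has 1 to 5 rows; each row shifts and turns the commanded pose from where the row before left it; what a row does not reach is not made up. A row lasts 1/8 s, in which the tool goes at most 62.5 mm and 10.7 degrees, less where a joint would pass 70% of its speed; a pose out of reach is approached as far as the arm can. A call with a number of a shift or a turn outside -1 to 1 is refused whole. A call with a gripper value outside its range is refused whole. The fingers move at their own pace and stop on an object; "squeeze" is the grip in N (left out, the last holds). Time passes only in rows, so rows that do not move let the fingers close. It gives the time, the measured TCP pose, the force, the opening and the grip force at its end, in the units of the state.
- env.get_state(): the state, without advancing time (a new reading comes with each control period).
- env.read_camera(name): name is "scene" or "top"; returns a dict with "color" (400x640x3 uint8, red, green, blue), "fx", "fy", "cx", "cy" (pixels), "world_from_camera" (4x4, takes a point from camera to world coordinates). Camera axes: x right, y up, looking along -z (the intrinsics and any distortion apply to the point x, -y, -z); pixel columns grow to the right and rows downward; lengths in m; the calibration is good to about 2 mm. A picture is of the moment at which its call begins. There is no depth.
- env.hand_in(): hands the job in; it is judged then, once.
The state is a dict: "clock": time; "joint_pos": joint angles; "qvel": joint speeds; "tau": joint torques, N m; "tcp_pos": TCP position; "orientation": TCP orientation; "wrist_force": force on the tool from outside, world axes, zero at the start; "ft_torque": the same for the moment, N m; "finger_gap": finger opening in m; "grip_force": force on a finger pad.
Only numpy, scipy, OpenCV 4.12 (cv2) and the standard library are available. Lean on these libraries where they do the work, as an engineer would, in place of code of your own. Each camera call takes 0.05 s, during which the arm holds its last target. There are 200 camera calls.

## Working session

There is one attempt and no reset: what is moved stays moved. The work goes in short steps, Python scripts to look and compute and a tool call to move; the robot and the scene stay as the last step left them, time stands still between calls to the robot, and variables do not carry over. Pictures are saved under pics/ and viewed, at most 19 in all, crops included, and the job is handed in when it is done.

Besides the shell and the picture viewer there is one more tool, called as name([rows], argument=value, ...), one row to a line, values as JSON. carry_out: Moves the arm, as the interface text tells. Its arguments: {"type":"object","properties":{"series":{"type":"array","items":{"type":"object","properties":{"delta_rot":{"type":"array","items":{"type":"number"}},"travel":{"type":"array","items":{"type":"number"}},"fingers":{"type":"number"}}}},"squeeze":{"type":"number"}},"required":["series"]}

```bash
mkdir -p pics
cat > h.py <<'E'
from workcell import env
import cv2, numpy as np
def snap(cam,name,box=None,s=1):
    c=env.read_camera(cam); im=c["color"][:,:,::-1]
    if box: im=im[box[1]:box[3],box[0]:box[2]]
    im=cv2.resize(im,None,fx=s,fy=s,interpolation=cv2.INTER_CUBIC)
    cv2.imwrite("pics/"+name,im); return c
def px2w(c,u,v,z):
    d=np.array([(u-c["cx"])/c["fx"],-(v-c["cy"])/c["fy"],-1.0])
    T=np.array(c["world_from_camera"]); r=T[:3,:3]@d; o=T[:3,3]
    return (o+r*(z-o[2])/r[2])
def w2px(c,p):
    T=np.linalg.inv(np.array(c["world_from_camera"])); q=T[:3,:3]@np.array(p)+T[:3,3]
    return c["cx"]+c["fx"]*q[0]/-q[2], c["cy"]-c["fy"]*q[1]/-q[2]
E
python3 - <<'E'
from h import *
c=snap("top","t1.png",None,1.25); print({k:v for k,v in c.items() if k!="color"})
c=snap("scene","s1.png",None,1.25); print({k:v for k,v in c.items() if k!="color"})
print(env.get_state())
E
```

```text
{'fx': 495.5195167443363, 'fy': 495.5195167443363, 'cx': 312.3228203181468, 'cy': 201.03473031327448, 'world_from_camera': array([[-4.39651347e-03,  9.83059984e-01, -1.83231381e-01,
         2.42493752e-01],
       [-9.99877220e-01, -1.56565334e-03,  1.55914479e-02,
        -3.62217721e-04],
       [ 1.50404517e-02,  1.83277432e-01,  9.82946167e-01,
         1.67688228e+00],
       [ 0.00000000e+00,  0.00000000e+00,  0.00000000e+00,
         1.00000000e+00]])}
{'fx': 361.49968768572325, 'fy': 361.49968768572325, 'cx': 317.9733300017363, 'cy': 191.7386811008944, 'world_from_camera': array([[ 0.31766151, -0.76697855,  0.55752585,  1.0645435 ],
       [ 0.94818622,  0.25332531, -0.19175289, -0.20919675],
       [ 0.00583495,  0.58955084,  0.80771019,  0.80576321],
       [ 0.        ,  0.        ,  0.        ,  1.        ]])}
{'clock': 0.1, 'joint_pos': array([ 1.11939976e+00,  3.13889798e-01,  4.51264874e-02,  1.30357609e+00,
       -2.80682587e-05,  1.43122138e+00]), 'qvel': array([-0.00152734, -0.000928  ,  0.0031238 ,  0.00220261,  0.00132732,
        0.00054868]), 'tau': array([ 3.59009093e-03, -4.81726527e+01,  2.99243331e+01,  1.27465610e-02,
       -1.07879255e-04, -9.25518968e-07]), 'tcp_pos': array([0.17622047, 0.54688034, 0.23053208]), 'orientation': array([-2.11249703e-04,  1.55279868e-01,  9.87870218e-01, -7.42187611e-04]), 'wrist_force': array([ 0.46446401, -0.68204944, -0.23113416]), 'ft_torque': array([-0.02899542,  0.01158324, -0.01247405]), 'grip_force': 0.0, 'finger_gap': 0.08528819593507375}
```

View pics/t1.png

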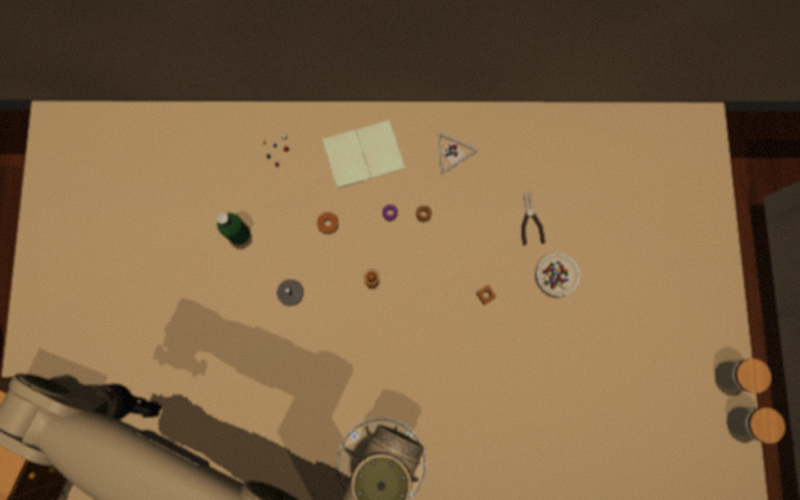

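View pics/s1.png

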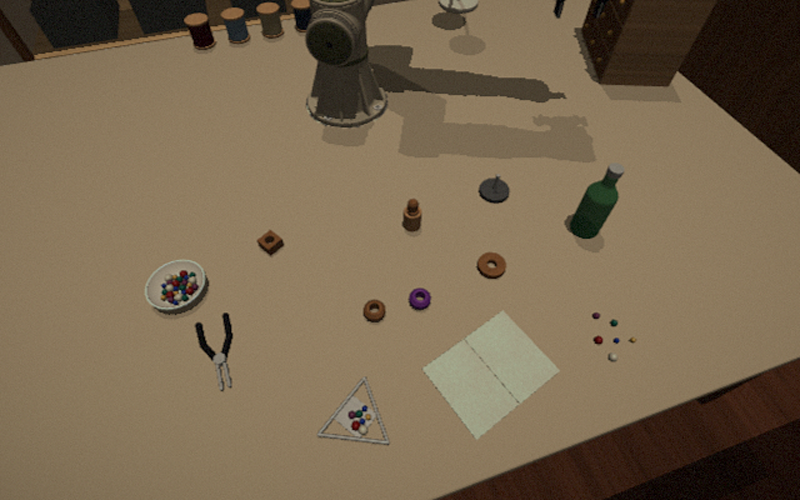

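Top (×1.25): post (290,292), disc (328,223), brown barrel (424,214), purple look-alike (390,212), finial in stand (372,279), square (486,295), dish (558,275), bottle (235,228). Now enlarged crops for precision.

Run:
```python
from h import *
snap("top","t2.png",(210,155,410,255),4)
snap("scene","s2.png",(195,130,425,270),3.4)
```

```text
(no output)
```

View pics/t2.png

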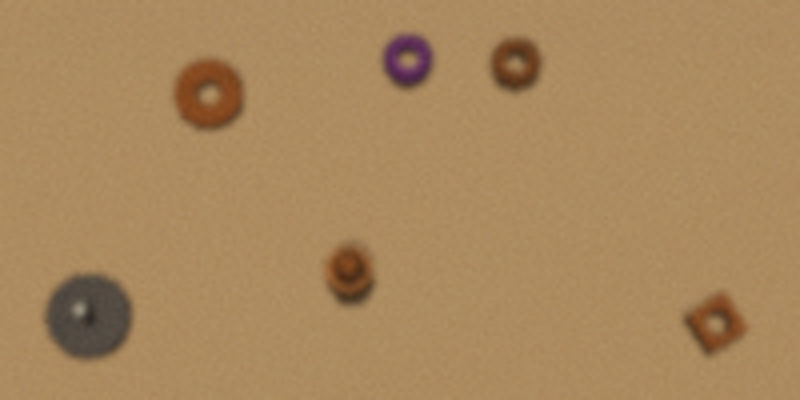

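View pics/s2.png

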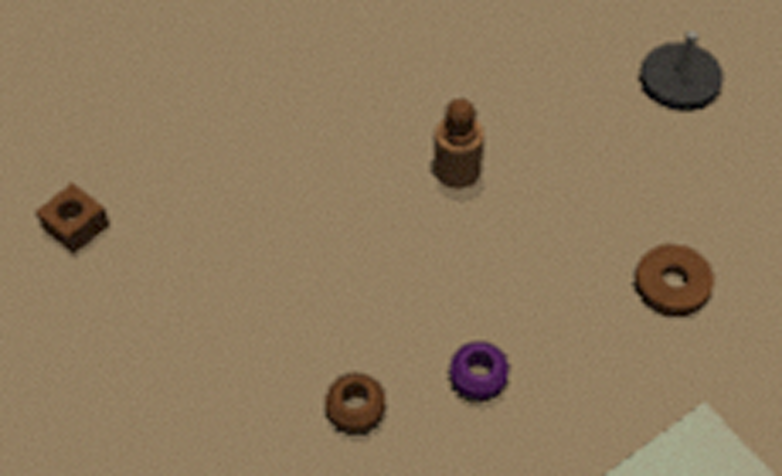

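Top crop (×4): disc hole (209,94), barrel (516,64), square (716,323) with corners (720,292),(748,326),(711,354),(685,320), finial knob ≈(349,264), post foot (89,317). Scene crop agrees. Now refining with silhouette fits in both cameras.

```bash
cat > fit.py <<'E'
from h import *
from scipy.optimize import least_squares
def circ(r,z): a=np.linspace(0,2*np.pi,40,endpoint=False); return np.c_[r*np.cos(a),r*np.sin(a),0*a+z]
def sq(h,z0,z1): return np.array([[x,y,z] for x in(-h,h) for y in(-h,h) for z in(z0,z1)])
M={"post":[np.r_[circ(.036,0),circ(.036,.012)]],
"disc":[np.r_[circ(.03,0),circ(.03,.014)]],
"barrel":[np.r_[circ(.015,0),circ(.022,.007),circ(.022,.017),circ(.015,.024)]],
"square":[sq(.019,0,.024)],
"stand":[np.r_[circ(.02,0),circ(.02,.05)],np.r_[circ(.014,.05),circ(.014,.055)],np.r_[circ(.007,.055),circ(.012,.061),circ(.012,.077),circ(.007,.083)]]}
S=4
def crop(c,p,R=30):
    u,v=[int(round(t)) for t in w2px(c,p)]; im=c["color"][v-R:v+R,u-R:u+R].astype(float)
    bg=np.median(im.reshape(-1,3),0); d=np.linalg.norm(cv2.GaussianBlur(im,(0,0),.6)-bg,axis=2)
    d=np.clip(d/np.percentile(d,98.5),0,1)
    return d,u-R,v-R
def sil(c,parts,x,y,yaw,u0,v0,R=30):
    m=np.zeros((2*R*S,2*R*S),np.uint8); cs,sn=np.cos(yaw),np.sin(yaw)
    for P in parts:
        Q=[w2px(c,(x+cs*p[0]-sn*p[1],y+sn*p[0]+cs*p[1],p[2])) for p in P]
        h=cv2.convexHull(((np.array(Q)-[u0-.0,v0-.0]+.5)*S*16-8).astype(np.int32)); cv2.fillConvexPoly(m,h,1,shift=4)
    return cv2.GaussianBlur(cv2.resize(m.astype(float),(2*R,2*R),interpolation=cv2.INTER_AREA),(0,0),1.0)
def fit(name,cams,p0,yaw=0,lift=0):
    from scipy.optimize import minimize
    out=[]
    for sel in ([cams[0]],[cams[1]],cams):
        D=[(c,)+crop(c,(p0[0],p0[1],.01)) for c in sel]
        def cost(q):
            s=0
            for c,d,u,v in D:
                m=sil(c,M[name],q[0]/1e3,q[1]/1e3,q[2],u,v); w=m if 0 else 1
                s-=np.corrcoef(m.ravel(),(d>.35).astype(float).ravel())[0,1]
            return s
        r=minimize(cost,[p0[0]*1e3,p0[1]*1e3,yaw],method="Nelder-Mead",options=dict(initial_simplex=[[p0[0]*1e3+a,p0[1]*1e3+b,yaw+g] for a,b,g in((0,0,0),(6,0,0),(0,6,0),(0,0,.25))],xatol=.05,fatol=1e-5))
        out.append(np.r_[r.x,-r.fun/len(sel)].round(2))
    return out
E
python3 - <<'E'
from fit import *
cams=[env.read_camera("top"),env.read_camera("scene")]
t=lambda u,v,z:px2w(cams[0],210+u/4,155+v/4,z)
for n,u,v,z in(("post",89,317,.012),("disc",209,94,.01),("barrel",516,64,.02),("square",716,323,.02),("stand",349,280,.05)):
    p=t(u,v,z); print(n,p.round(3),*fit(n,cams,p,np.radians(39) if n=="square" else 0))
T=cams[0]
for n,u,v,z in(("rodtop",295,288,.058),("dish",558,275,.02),("bottle base",238,232,.0),("pliers",532,215,.01),("purple",390,212,.02)):
    print(n,px2w(T,u/1.25,v/1.25,z).round(3))
print("rodtop", px2w(T,210+80/4,155+309/4,.058), px2w(cams[1],195+691/3.4,130+37/3.4,.058))
E
```

```text
post [0.439 0.243 0.012] [ 4.4224e+02  2.4570e+02 -1.2000e-01  9.7000e-01] [4.4571e+02 2.4501e+02 5.0000e-02 9.7000e-01] [ 4.4399e+02  2.4554e+02 -1.2000e-01  9.7000e-01]
disc [0.632 0.145 0.01 ] [6.3370e+02 1.4675e+02 4.0000e-02 9.5000e-01] [ 6.3815e+02  1.4535e+02 -1.0000e-01  9.6000e-01] [ 6.3600e+02  1.4645e+02 -6.0000e-02  9.4000e-01]
barrel [ 0.656 -0.119  0.02 ] [ 6.5931e+02 -1.1751e+02 -9.0000e-02  6.9000e-01] [ 6.6540e+02 -1.1916e+02 -2.6000e-01  9.4000e-01] [ 6.6333e+02 -1.1848e+02 -1.5000e-01  8.0000e-01]
square [ 0.432 -0.284  0.02 ] [ 433.35 -282.54    0.56    0.93] [ 438.54 -284.69    0.56    0.97] [ 436.04 -284.51    0.53    0.93]
stand [0.465 0.024 0.05 ] [ 4.730e+02  2.463e+01 -1.100e-01  9.400e-01] [ 4.7972e+02  2.4590e+01 -1.0000e-02  9.6000e-01] [ 4.7556e+02  2.4950e+01 -1.1000e-01  9.4000e-01]
rodtop [0.447 0.225 0.058]
dish [ 0.485 -0.481  0.02 ]
bottle base [0.61  0.393 0.   ]
pliers [ 0.655 -0.421  0.01 ]
purple [ 0.661 -0.026  0.02 ]
rodtop [0.44064861 0.24421174 0.058     ] [0.44967576 0.24341629 0.058     ]
```

Estimates: post (.444,.2455), disc (.636,.1465), barrel (.663,-.118), square (.436,-.2845, yaw≈.55), stand (.476,.0247). Moving towards the disc with closing line turned to world x.

carry_out([
  {"travel": [0.92, -0.8, 0], "delta_rot": [0, 0, -1], "fingers": -1},
  {"travel": [0.92, -0.8, 0], "delta_rot": [0, 0, -1], "fingers": -1},
  {"travel": [0.92, -0.8, 0], "delta_rot": [0, 0, -1], "fingers": -1},
  {"travel": [0.92, -0.8, 0], "delta_rot": [0, 0, -1], "fingers": -1},
  {"travel": [0.92, -0.8, 0], "delta_rot": [0, 0, -1], "fingers": -1},
], squeeze=25)

```text
clock: 0.92
tcp_pos: [0.2921, 0.4466, 0.2313]
orientation: [0.0, 0.396, 0.918, 0.0]
wrist_force: [0.8, -0.5, -0.1]
finger_gap: 0.0855
grip_force: 0.0
```

carry_out([
  {"travel": [0.92, -0.8, 0], "delta_rot": [0, 0, -1], "fingers": -1},
  {"travel": [0.92, -0.8, 0], "delta_rot": [0, 0, -1], "fingers": -1},
  {"travel": [0.92, -0.8, 0], "delta_rot": [0, 0, -1], "fingers": -1},
  {"travel": [0.92, -0.8, 0], "delta_rot": [0, 0, -1], "fingers": -1},
  {"travel": [0.92, -0.8, 0], "delta_rot": [0, 0, -1], "fingers": -1},
])

```text
clock: 1.55
tcp_pos: [0.4071, 0.3466, 0.2313]
orientation: [0.0, 0.611, 0.791, 0.0]
wrist_force: [0.4, -0.9, 0.1]
finger_gap: 0.0852
grip_force: 0.0
```

carry_out([
  {"travel": [0.92, -0.8, 0], "delta_rot": [0, 0, -1], "fingers": -1},
  {"travel": [0.92, -0.8, 0], "delta_rot": [0, 0, -1], "fingers": -1},
  {"travel": [0.92, -0.8, 0], "delta_rot": [0, 0, -0.5], "fingers": -1},
  {"travel": [0.92, -0.8, 0], "delta_rot": [0, 0, 0], "fingers": -1},
  {"travel": [0.92, -0.8, 0], "delta_rot": [0, 0, 0], "fingers": -1},
])

```text
clock: 2.17
tcp_pos: [0.5221, 0.2466, 0.2313]
orientation: [0.0, 0.704, 0.71, 0.0]
wrist_force: [0.4, -0.0, 0.3]
finger_gap: 0.0855
grip_force: 0.0
```

carry_out([
  {"travel": [0.91, -0.8, 0], "delta_rot": [0, 0, 0], "fingers": -1},
  {"travel": [0.91, -0.8, 0], "delta_rot": [0, 0, 0], "fingers": -1},
  {"travel": [0.91, -0.8, 0], "delta_rot": [0, 0, 0], "fingers": -1},
  {"travel": [0.91, -0.8, 0], "delta_rot": [0, 0, 0], "fingers": -1},
  {"travel": [0.91, -0.8, 0], "delta_rot": [0, 0, 0], "fingers": -1},
])

```text
clock: 2.8
tcp_pos: [0.6358, 0.1466, 0.2312]
orientation: [-0.0, 0.704, 0.71, -0.0]
wrist_force: [0.4, -0.4, 0.2]
finger_gap: 0.0857
grip_force: 0.0
```

carry_out([
  {"travel": [0, 0, -1], "delta_rot": [0, 0, 0], "fingers": -0.8},
  {"travel": [0, 0, -1], "delta_rot": [0, 0, 0], "fingers": -0.8},
  {"travel": [0, 0, -1], "delta_rot": [0, 0, 0], "fingers": -0.8},
  {"travel": [0, 0, -1], "delta_rot": [0, 0, 0], "fingers": -0.8},
  {"travel": [0, 0, -1], "delta_rot": [0, 0, 0], "fingers": -0.8},
])

```text
clock: 3.42
tcp_pos: [0.6351, 0.1473, 0.1054]
orientation: [-0.0, 0.704, 0.71, -0.0]
wrist_force: [-0.0, -1.0, 0.5]
finger_gap: 0.0768
grip_force: 0.0
```

carry_out([
  {"travel": [0, 0, -1], "delta_rot": [0, 0, 0], "fingers": -0.7},
  {"travel": [0, 0, -1], "delta_rot": [0, 0, 0], "fingers": -0.7},
  {"travel": [0, 0, -1], "delta_rot": [0, 0, 0], "fingers": -0.7},
  {"travel": [0, 0, -0.8], "delta_rot": [0, 0, 0], "fingers": -0.7},
  {"travel": [0, 0, 0], "delta_rot": [0, 0, 0], "fingers": -0.7},
])

```text
clock: 4.05
tcp_pos: [0.6334, 0.1471, 0.0093]
orientation: [-0.001, 0.704, 0.71, -0.002]
wrist_force: [0.0, 0.6, 0.6]
finger_gap: 0.0724
grip_force: 0.0
```

Run:
```python
from h import *
snap("scene","s3.png",(330,130,480,250),5)
```

```text
(no output)
```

View pics/s3.png

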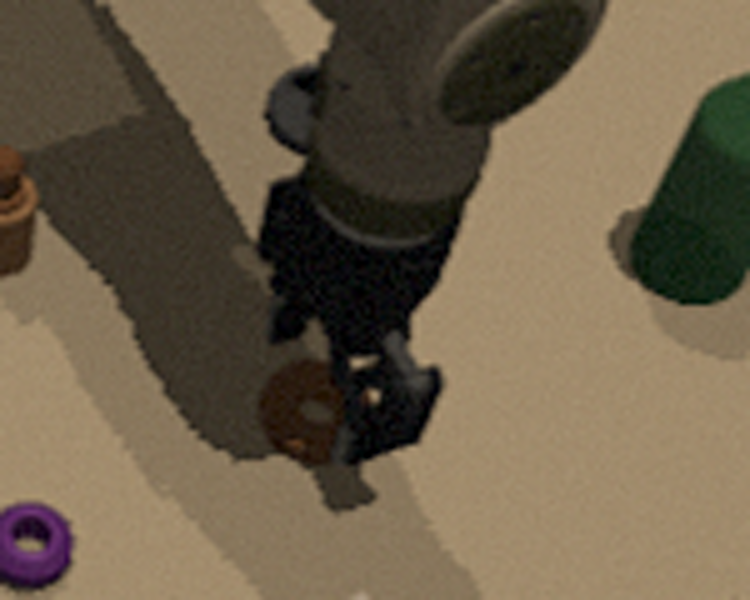

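Run:
```python
from h import *
s=env.get_state(); print(s["tcp_pos"],s["orientation"],s["joint_pos"].round(3))
c=env.read_camera("scene")
f=lambda p:[round(float((a-o)*5)) for a,o in zip(w2px(c,p),(330,130))]
for z in(0,.02,.06):
  print(z,[f((.635+d,.1465,z)) for d in(-.045,0,.045)])
print(f((.635,.12,.02)),f((.635,.175,.02)))
snap("top","t3.png",(215,135,315,235),6)
```

```text
[0.63449338 0.1472527  0.01071493] [-5.38368722e-04  7.03891847e-01  7.10306624e-01 -6.91361233e-04] [ 0.105  0.597 -0.072  0.903 -0.     1.667]
0 [[274, 347], [310, 413], [347, 483]]
0.02 [[280, 326], [316, 392], [355, 463]]
0.06 [[292, 281], [330, 349], [370, 420]]
[270, 406] [366, 378]
```

View pics/t3.png

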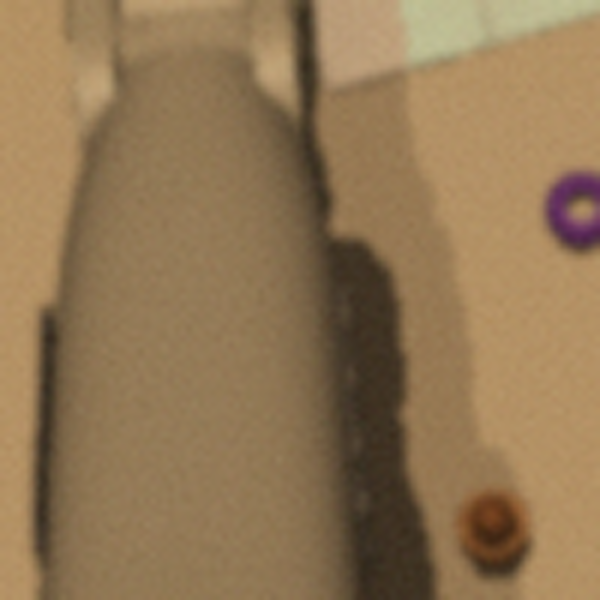

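The top view is blocked by the arm; in the scene view the near finger sits around (345–440, 340–460) beside the disc at (317,410). A brighter close-up will show whether it straddles properly.

Run:
```python
from h import *
c=env.read_camera("scene"); im=c["color"][185:240,370:430,::-1].astype(float)
im=(255*(im/255)**.45).astype(np.uint8)
im=cv2.resize(im,None,fx=10,fy=10,interpolation=cv2.INTER_CUBIC)
for d in(-.036,0,.036):
  for y in (-.011,.011):
    for z in(.012,.03,.05):
      u,v=w2px(c,(.6345+d,.1472+y,z)); cv2.circle(im,(int((u-370+.5)*10),int((v-185+.5)*10)),3,(0,0,255) if d>0 else (0,255,0) if d<0 else (255,0,0),-1)
cv2.imwrite("pics/s4.png",im)
```

```text
(no output)
```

View pics/s4.png

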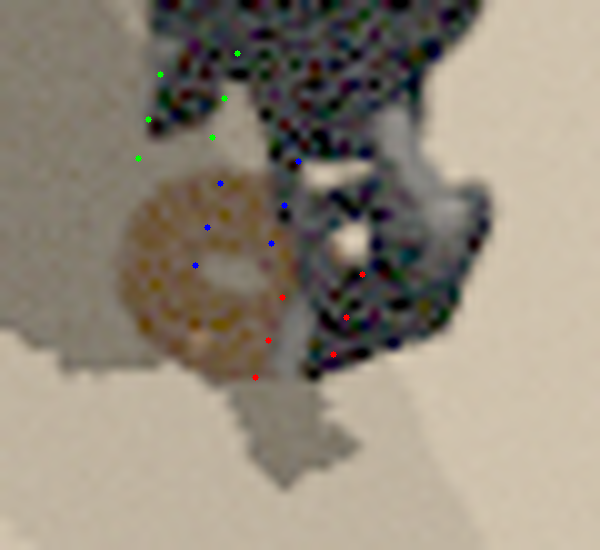

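Tips look to be about 20 mm up (swung back), straddling the disc. Narrowing and lowering, watching force.

carry_out([
  {"travel": [0, 0, -0.2], "delta_rot": [0, 0, 0], "fingers": -0.6},
  {"travel": [0, 0, -0.2], "delta_rot": [0, 0, 0], "fingers": -0.6},
  {"travel": [0, 0, 0], "delta_rot": [0, 0, 0], "fingers": -0.6},
])

```text
clock: 4.62
tcp_pos: [0.6346, 0.1473, 0.0008]
orientation: [-0.0, 0.704, 0.71, -0.0]
wrist_force: [0.4, 0.2, 0.2]
finger_gap: 0.0683
grip_force: 0.0
```

carry_out([
  {"travel": [0, 0, -0.1], "delta_rot": [0, 0, 0], "fingers": -0.6},
  {"travel": [0, 0, 0], "delta_rot": [0, 0, 0], "fingers": -0.6},
])

```text
clock: 4.88
tcp_pos: [0.635, 0.1473, -0.0014]
orientation: [-0.0, 0.704, 0.71, -0.0]
wrist_force: [0.1, -1.0, 0.2]
finger_gap: 0.0688
grip_force: 0.0
```

carry_out([
  {"travel": [0, 0, -0.08], "delta_rot": [0, 0, 0], "fingers": -0.6},
  {"travel": [0, 0, 0], "delta_rot": [0, 0, 0], "fingers": -0.6},
])

```text
clock: 5.12
tcp_pos: [0.635, 0.1473, -0.0033]
orientation: [-0.0, 0.704, 0.71, -0.0]
wrist_force: [-0.2, 0.3, -0.3]
finger_gap: 0.0682
grip_force: 0.0
```

carry_out([
  {"travel": [0, 0, 0], "delta_rot": [0, 0, 0], "fingers": 0},
  {"travel": [0, 0, 0], "delta_rot": [0, 0, 0], "fingers": 0},
  {"travel": [0, 0, 0], "delta_rot": [0, 0, 0], "fingers": 0},
  {"travel": [0, 0, 0], "delta_rot": [0, 0, 0], "fingers": 0},
])

```text
clock: 5.62
tcp_pos: [0.6353, 0.1473, -0.0028]
orientation: [0.0, 0.704, 0.71, 0.0]
wrist_force: [-1.4, -0.3, 5.9]
finger_gap: 0.059
grip_force: 27.3
```

carry_out([
  {"travel": [0, 0, 0.4], "delta_rot": [0, 0, 0], "fingers": 0},
  {"travel": [0, 0, 0.8], "delta_rot": [0, 0, 0], "fingers": 0},
  {"travel": [0, 0, 1], "delta_rot": [0, 0, 0], "fingers": 0},
  {"travel": [0, 0, 1], "delta_rot": [0, 0, 0], "fingers": 0},
  {"travel": [0, 0, 0.8], "delta_rot": [0, 0, 0], "fingers": 0},
])

```text
clock: 6.25
tcp_pos: [0.6355, 0.1474, 0.0982]
orientation: [0.0, 0.704, 0.71, 0.0]
wrist_force: [-0.6, -0.6, 0.7]
finger_gap: 0.0593
grip_force: 27.1
```

carry_out([
  {"travel": [-0.95, 0.5, 0], "delta_rot": [0, 0, 0], "fingers": 0},
  {"travel": [-0.95, 0.5, 0], "delta_rot": [0, 0, 0], "fingers": 0},
  {"travel": [-0.95, 0.5, 0], "delta_rot": [0, 0, 0], "fingers": 0},
  {"travel": [-0.95, 0.5, 0], "delta_rot": [0, 0, 0], "fingers": 0},
])

```text
clock: 6.75
tcp_pos: [0.5395, 0.1977, 0.097]
orientation: [0.0, 0.704, 0.71, 0.0]
wrist_force: [0.6, 0.3, 0.0]
finger_gap: 0.0591
grip_force: 27.1
```

carry_out([
  {"travel": [-0.95, 0.5, 0], "delta_rot": [0, 0, 0], "fingers": 0},
  {"travel": [-0.95, 0.5, 0], "delta_rot": [0, 0, 0], "fingers": 0},
  {"travel": [-0.95, 0.5, 0], "delta_rot": [0, 0, 0], "fingers": 0},
  {"travel": [-0.95, 0.45, 0], "delta_rot": [0, 0, 0], "fingers": 0},
  {"travel": [0, 0, 0], "delta_rot": [0, 0, 0], "fingers": 0},
])

```text
clock: 7.38
tcp_pos: [0.4435, 0.2465, 0.097]
orientation: [-0.0, 0.703, 0.711, -0.0]
wrist_force: [0.2, -0.5, 0.1]
finger_gap: 0.0592
grip_force: 27.1
```

Run:
```python
from h import *
s=env.get_state(); print(s["tcp_pos"],s["finger_gap"])
c=env.read_camera("scene"); u,v=[int(t) for t in w2px(c,(.444,.2455,.06))]; print(u,v)
im=c["color"][v-35:v+30,u-40:u+40,::-1].astype(float)
im=cv2.resize((255*(im/255)**.5).astype(np.uint8),None,fx=9,fy=9,interpolation=cv2.INTER_CUBIC)
cv2.imwrite("pics/s5.png",im)
```

```text
[0.44354115 0.2465423  0.09699513] 0.059206082324113674
398 138
```

View pics/s5.png

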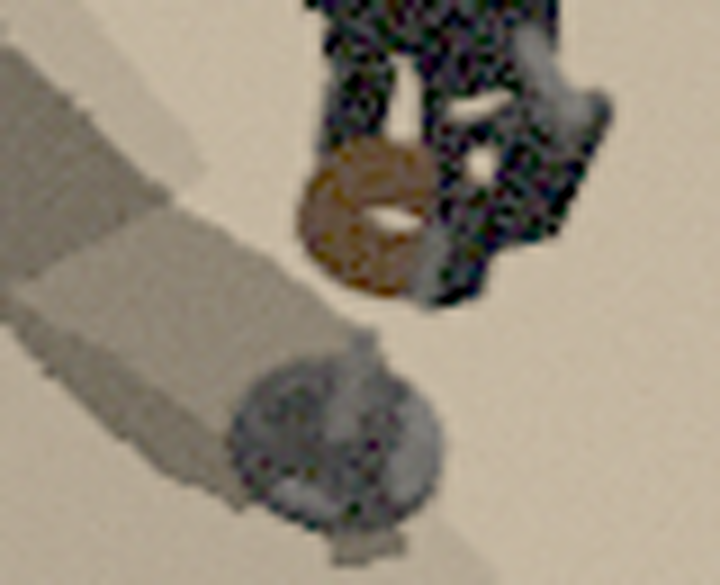

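Run:
```python
from h import *
c=env.read_camera("scene")
f=lambda p:[round(float((a-o+.5)*9)) for a,o in zip(w2px(c,p),(358,103))]
for z in(.012,.058,.098,.112): print(z,f((.444,.2455,z)))
for p in((.454,.2455,.112),(.444,.2555,.112)):print(f(p))
print([px2w(c,358+u/9-.5,103+v/9-.5,z).round(4) for u,v,z in((362,338,.058),(393,217,.105),(366,217,.105))])
```

```text
0.012 [339, 430]
0.058 [365, 332]
0.098 [389, 240]
0.112 [397, 207]
[412, 229]
[427, 200]
[array([0.4463, 0.2435, 0.058 ]), array([0.4414, 0.2468, 0.105 ]), array([0.4388, 0.2389, 0.105 ])]
```

carry_out([
  {"travel": [0.1, -0.04, -0.8], "delta_rot": [0, 0, 0], "fingers": 0},
  {"travel": [0, 0, -0.6], "delta_rot": [0, 0, 0], "fingers": 0},
  {"travel": [0, 0, -0.2], "delta_rot": [0, 0, 0], "fingers": 0},
  {"travel": [0, 0, -0.2], "delta_rot": [0, 0, 0], "fingers": 0},
  {"travel": [0, 0, 0], "delta_rot": [0, 0, 0], "fingers": 0},
])

```text
clock: 8.1
tcp_pos: [0.4477, 0.245, 0.0517]
orientation: [-0.0, 0.704, 0.71, -0.0]
wrist_force: [-0.4, -0.9, -0.5]
finger_gap: 0.0593
grip_force: 27.1
```

carry_out([
  {"travel": [0, 0, -0.3], "delta_rot": [0, 0, 0], "fingers": 0},
  {"travel": [0, 0, -0.3], "delta_rot": [0, 0, 0], "fingers": 0},
  {"travel": [0, 0, -0.4], "delta_rot": [0, 0, 0], "fingers": 0},
  {"travel": [0, 0, -0.4], "delta_rot": [0, 0, 0], "fingers": 0},
  {"travel": [0, 0, 0], "delta_rot": [0, 0, 0], "fingers": 0},
])

```text
clock: 8.72
tcp_pos: [0.4467, 0.2447, 0.0156]
orientation: [-0.0, 0.704, 0.71, -0.001]
wrist_force: [-0.3, -0.0, -0.2]
finger_gap: 0.0597
grip_force: 27.1
```

carry_out([
  {"travel": [0, 0, -0.2], "delta_rot": [0, 0, 0], "fingers": 0},
  {"travel": [0, 0, 0], "delta_rot": [0, 0, 0], "fingers": 0},
])

```text
clock: 8.98
tcp_pos: [0.4475, 0.245, 0.0116]
orientation: [-0.0, 0.704, 0.71, -0.0]
wrist_force: [-0.1, 0.5, 0.2]
finger_gap: 0.0596
grip_force: 27.1
```

carry_out([
  {"travel": [0, 0, -0.08], "delta_rot": [0, 0, 0], "fingers": 0},
  {"travel": [0, 0, 0], "delta_rot": [0, 0, 0], "fingers": -0.6},
  {"travel": [0, 0, 0], "delta_rot": [0, 0, 0], "fingers": -0.8},
  {"travel": [0, 0, 0.2], "delta_rot": [0, 0, 0], "fingers": -0.8},
  {"travel": [0, 0, 0.5], "delta_rot": [0, 0, 0], "fingers": -0.8},
])

```text
clock: 9.6
tcp_pos: [0.4472, 0.2449, 0.0276]
orientation: [-0.0, 0.704, 0.71, -0.0]
wrist_force: [0.4, 0.3, 0.4]
finger_gap: 0.0765
grip_force: 0.0
```

carry_out([
  {"travel": [0, 0, 1], "delta_rot": [0, 0, 0], "fingers": -0.8},
  {"travel": [0, 0, 1], "delta_rot": [0, 0, 0], "fingers": -0.8},
  {"travel": [0, 0, 1], "delta_rot": [0, 0, 0], "fingers": -0.8},
  {"travel": [0.4, -0.8, 1], "delta_rot": [0, 0, 0], "fingers": -0.5},
  {"travel": [0.6, -1, 0], "delta_rot": [0, 0, 0], "fingers": -0.5},
])

```text
clock: 10.22
tcp_pos: [0.4745, 0.2005, 0.1308]
orientation: [0.001, 0.703, 0.711, 0.002]
wrist_force: [0.4, 1.1, -0.4]
finger_gap: 0.0645
grip_force: 0.0
```

carry_out([
  {"travel": [0.58, -0.98, 0], "delta_rot": [0, 0, 0], "fingers": -0.5},
  {"travel": [0.58, -0.98, 0], "delta_rot": [0, 0, 0], "fingers": -0.5},
  {"travel": [0.58, -0.98, 0], "delta_rot": [0, 0, 0], "fingers": -0.5},
  {"travel": [0.58, -0.98, 0], "delta_rot": [0, 0, 0], "fingers": -0.5},
  {"travel": [0.58, -0.98, 0], "delta_rot": [0, 0, 0], "fingers": -0.5},
])

```text
clock: 10.85
tcp_pos: [0.5458, 0.0767, 0.1285]
orientation: [0.0, 0.704, 0.71, 0.0]
wrist_force: [-0.3, 0.2, -0.2]
finger_gap: 0.0643
grip_force: 0.0
```

carry_out([
  {"travel": [0.58, -0.98, 0], "delta_rot": [0, 0, 0], "fingers": -0.5},
  {"travel": [0.58, -0.98, 0], "delta_rot": [0, 0, 0], "fingers": -0.5},
  {"travel": [0.58, -0.98, 0], "delta_rot": [0, 0, 0], "fingers": -0.5},
  {"travel": [0.58, -0.98, 0], "delta_rot": [0, 0, 0], "fingers": -0.5},
  {"travel": [0.58, -0.98, 0], "delta_rot": [0, 0, 0], "fingers": -0.5},
])

```text
clock: 11.48
tcp_pos: [0.6183, -0.0458, 0.1285]
orientation: [0.0, 0.704, 0.71, 0.0]
wrist_force: [0.1, -0.0, 0.0]
finger_gap: 0.0641
grip_force: 0.0
```

carry_out([
  {"travel": [0.58, -0.98, 0], "delta_rot": [0, 0, 0], "fingers": -0.5},
  {"travel": [0.58, -0.98, 0], "delta_rot": [0, 0, 0], "fingers": -0.5},
  {"travel": [0.58, -0.98, 0], "delta_rot": [0, 0, 0], "fingers": -0.5},
  {"travel": [0, 0, 0], "delta_rot": [0, 0, 0], "fingers": -0.5},
])

```text
clock: 11.98
tcp_pos: [0.6621, -0.1204, 0.128]
orientation: [0.001, 0.705, 0.709, 0.0]
wrist_force: [-0.6, 0.5, 0.2]
finger_gap: 0.0639
grip_force: 0.0
```

Run:
```python
from fit import *
cams=[env.read_camera("top"),env.read_camera("scene")]
M["disc"]=[np.r_[circ(.036,0),circ(.036,.012)],np.r_[circ(.03,.012),circ(.03,.026)]]
print(fit("disc",cams,(.445,.2455)))
f=fit("stand",cams,(.476,.025)); print(f)
snap("top","t5.png",(215,185,375,265),5)
```

```text
[array([4.4631e+02, 2.4365e+02, 3.5000e-01, 5.8000e-01]), array([4.4706e+02, 2.4394e+02, 1.1000e-01, 9.7000e-01]), array([4.4698e+02, 2.4368e+02, 1.8000e-01, 7.7000e-01])]
[array([5.5975e+02, 1.9370e+01, 4.9000e-01, 2.9000e-01]), array([4.7953e+02, 2.4910e+01, 2.0000e-02, 3.5000e-01]), array([4.7972e+02, 2.7160e+01, 3.0000e-02, 2.5000e-01])]
```

View pics/t5.png

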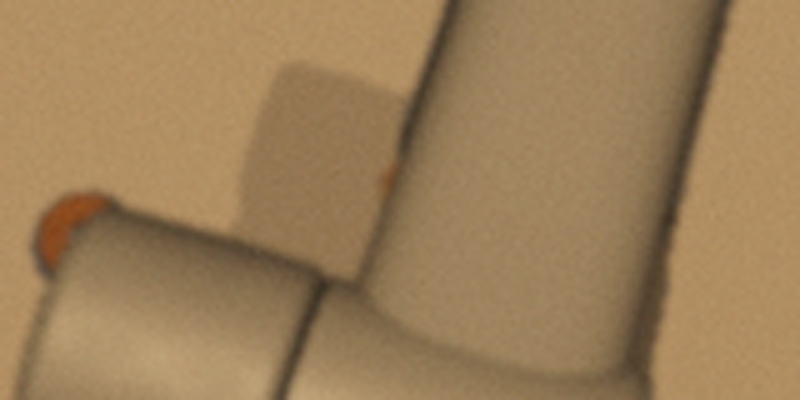

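The disc shows around the post (left of the arm at (70,230)); its foot fit in the scene view is good. Descending on the barrel.

carry_out([
  {"travel": [0.02, 0.08, -1], "delta_rot": [0, 0, 0], "fingers": -0.5},
  {"travel": [0, 0, -1], "delta_rot": [0, 0, 0], "fingers": -0.5},
  {"travel": [0, 0, -1], "delta_rot": [0, 0, 0], "fingers": -0.5},
  {"travel": [0, 0, -0.8], "delta_rot": [0, 0, 0], "fingers": -0.5},
  {"travel": [0, 0, -0.4], "delta_rot": [0, 0, 0], "fingers": -0.5},
])

```text
clock: 12.75
tcp_pos: [0.6605, -0.1151, 0.0214]
orientation: [-0.001, 0.703, 0.711, -0.0]
wrist_force: [0.2, -0.6, 0.1]
finger_gap: 0.0643
grip_force: 0.0
```

carry_out([
  {"travel": [0, 0, -0.4], "delta_rot": [0, 0, 0], "fingers": -0.5},
  {"travel": [0, 0, -0.4], "delta_rot": [0, 0, 0], "fingers": -0.5},
  {"travel": [0, 0, 0], "delta_rot": [0, 0, 0], "fingers": -0.5},
])

```text
clock: 13.12
tcp_pos: [0.6611, -0.1162, 0.0017]
orientation: [-0.001, 0.704, 0.71, -0.0]
wrist_force: [-1.2, -0.2, 0.2]
finger_gap: 0.0645
grip_force: 0.0
```

Run:
```python
from h import *
c=env.read_camera("scene"); s=env.get_state(); print(s["tcp_pos"])
u,v=[int(t) for t in w2px(c,(.663,-.1185,.02))]
im=c["color"][v-35:v+25,u-30:u+40,::-1].astype(float)
im=cv2.resize((255*(im/255)**.45).astype(np.uint8),None,fx=9,fy=9,interpolation=cv2.INTER_CUBIC)
cv2.imwrite("pics/s6.png",im)
```

```text
[ 0.66150691 -0.11637829  0.00218032]
```

View pics/s6.png

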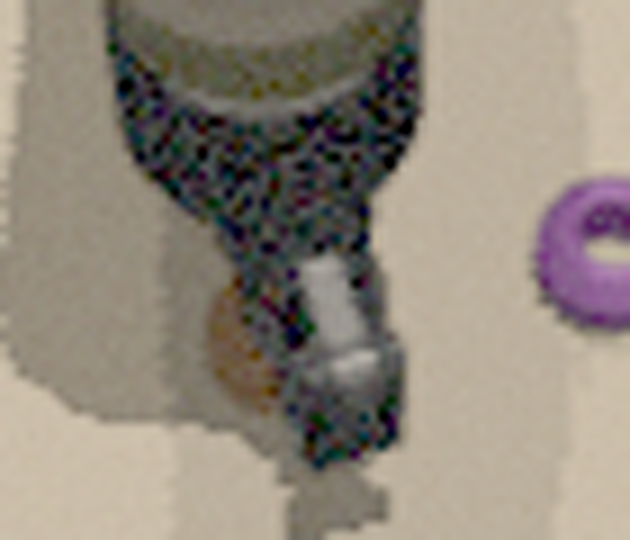

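The near finger stands in front of the barrel (seen behind it at (240,350)), purple bead clear. Closing.

carry_out([
  {"travel": [0, -0.08, -0.04], "delta_rot": [0, 0, 0], "fingers": -0.5},
  {"travel": [0, 0, 0], "delta_rot": [0, 0, 0], "fingers": 0.3},
  {"travel": [0, 0, 0], "delta_rot": [0, 0, 0], "fingers": 0.3},
  {"travel": [0, 0, 0], "delta_rot": [0, 0, 0], "fingers": 0.3},
  {"travel": [0, 0, 0], "delta_rot": [0, 0, 0], "fingers": 0.3},
])

```text
clock: 13.8
tcp_pos: [0.6621, -0.1188, 0.002]
orientation: [0.001, 0.704, 0.71, 0.0]
wrist_force: [-0.9, -1.0, 5.3]
finger_gap: 0.042
grip_force: 25.7
```

carry_out([
  {"travel": [0, 0, 0.3], "delta_rot": [0, 0, 0], "fingers": 0.3},
  {"travel": [0, 0, 0.8], "delta_rot": [0, 0, 0], "fingers": 0.3},
  {"travel": [0, 0, 1], "delta_rot": [0, 0, 0], "fingers": 0.3},
  {"travel": [0, 0, 1], "delta_rot": [0, 0, 0], "fingers": 0.3},
  {"travel": [0, 0, 1], "delta_rot": [0, 0, 0], "fingers": 0.3},
])

```text
clock: 14.42
tcp_pos: [0.6613, -0.1181, 0.1044]
orientation: [-0.0, 0.704, 0.71, -0.0]
wrist_force: [-0.0, -0.6, 0.5]
finger_gap: 0.042
grip_force: 25.5
```

carry_out([
  {"travel": [-0.57, 0.97, 0], "delta_rot": [0, 0, 0], "fingers": 0.3},
  {"travel": [-0.57, 0.97, 0], "delta_rot": [0, 0, 0], "fingers": 0.3},
  {"travel": [-0.57, 0.97, 0], "delta_rot": [0, 0, 0], "fingers": 0.3},
  {"travel": [-0.57, 0.97, 0], "delta_rot": [0, 0, 0], "fingers": 0.3},
  {"travel": [-0.57, 0.97, 0], "delta_rot": [0, 0, 0], "fingers": 0.3},
])

```text
clock: 15.05
tcp_pos: [0.5896, 0.0038, 0.1038]
orientation: [-0.0, 0.704, 0.71, -0.0]
wrist_force: [1.2, 0.1, -0.6]
finger_gap: 0.0421
grip_force: 25.5
```

carry_out([
  {"travel": [-0.57, 0.97, 0], "delta_rot": [0, 0, 0], "fingers": 0.3},
  {"travel": [-0.57, 0.97, 0], "delta_rot": [0, 0, 0], "fingers": 0.3},
  {"travel": [-0.57, 0.97, 0], "delta_rot": [0, 0, 0], "fingers": 0.3},
  {"travel": [-0.57, 0.97, 0], "delta_rot": [0, 0, 0], "fingers": 0.3},
  {"travel": [-0.57, 0.97, 0], "delta_rot": [0, 0, 0], "fingers": 0.3},
])

```text
clock: 15.68
tcp_pos: [0.5183, 0.1249, 0.1038]
orientation: [-0.0, 0.704, 0.71, -0.0]
wrist_force: [0.2, 0.0, 0.5]
finger_gap: 0.0418
grip_force: 25.5
```

carry_out([
  {"travel": [-0.57, 0.97, 0], "delta_rot": [0, 0, 0], "fingers": 0.3},
  {"travel": [-0.57, 0.97, 0], "delta_rot": [0, 0, 0], "fingers": 0.3},
  {"travel": [-0.57, 0.97, 0], "delta_rot": [0, 0, 0], "fingers": 0.3},
  {"travel": [-0.57, 0.97, 0], "delta_rot": [0, 0, 0], "fingers": 0.3},
  {"travel": [-0.57, 0.97, 0], "delta_rot": [0, 0, 0], "fingers": 0.3},
])

```text
clock: 16.3
tcp_pos: [0.447, 0.2461, 0.1039]
orientation: [-0.0, 0.704, 0.71, -0.0]
wrist_force: [-0.0, 0.3, 1.0]
finger_gap: 0.0422
grip_force: 25.5
```

carry_out([
  {"travel": [0, 0, 0], "delta_rot": [0, 0, 0], "fingers": 0.3},
  {"travel": [0, 0, 0], "delta_rot": [0, 0, 0], "fingers": 0.3},
])

```text
clock: 16.55
tcp_pos: [0.4481, 0.2451, 0.1039]
orientation: [0.0, 0.704, 0.71, -0.0]
wrist_force: [0.4, -0.6, 1.3]
finger_gap: 0.0422
grip_force: 25.5
```

Run:
```python
from h import *
c=env.read_camera("scene"); s=env.get_state(); print(s["tcp_pos"])
im=c["color"][98:168,358:438,::-1].astype(float)
im=cv2.resize((255*(im/255)**.5).astype(np.uint8),None,fx=8,fy=8,interpolation=cv2.INTER_CUBIC)
cv2.imwrite("pics/s7.png",im)
f=lambda p:[round(float((a-o+.5)*8)) for a,o in zip(w2px(c,p),(358,98))]
x,y,z=s["tcp_pos"]; print("hole",f((x,y,z-.002)),f((x,y,z+.022)),"rod",f((.4457,.245,.026)),f((.4457,.245,.058)))
```

```text
[0.44828245 0.24482359 0.10385771]
hole [351, 254] [365, 202] rod [309, 400] [325, 338]
```

View pics/s7.png

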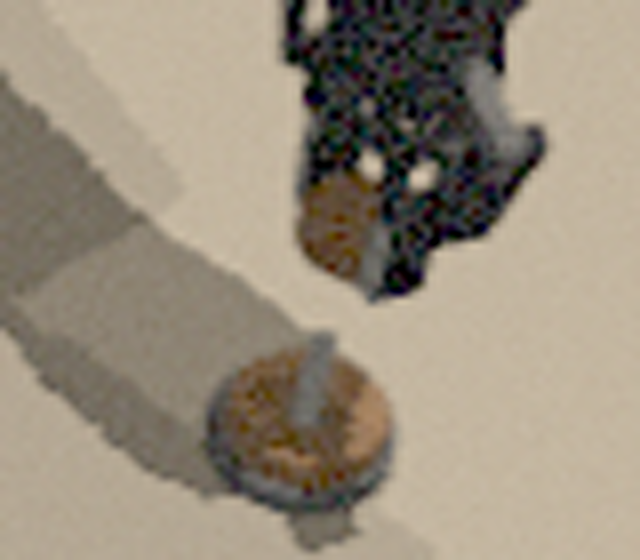

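The disc lies on the foot with the rod through it (tip ≈(321,336)); the barrel hangs in the fingers above. Lowering it.

carry_out([
  {"travel": [-0.09, 0, -0.8], "delta_rot": [0, 0, 0], "fingers": 0.3},
  {"travel": [0, 0, -0.6], "delta_rot": [0, 0, 0], "fingers": 0.3},
  {"travel": [0, 0, -0.25], "delta_rot": [0, 0, 0], "fingers": 0.3},
  {"travel": [0, 0, -0.25], "delta_rot": [0, 0, 0], "fingers": 0.3},
  {"travel": [0, 0, 0], "delta_rot": [0, 0, 0], "fingers": 0.3},
])

```text
clock: 17.23
tcp_pos: [0.4456, 0.2452, 0.056]
orientation: [-0.0, 0.704, 0.71, -0.0]
wrist_force: [0.9, -0.7, 0.5]
finger_gap: 0.0423
grip_force: 25.5
```

carry_out([
  {"travel": [0, 0, -0.2], "delta_rot": [0, 0, 0], "fingers": 0.3},
  {"travel": [0, 0, -0.3], "delta_rot": [0, 0, 0], "fingers": 0.3},
  {"travel": [0, 0, -0.3], "delta_rot": [0, 0, 0], "fingers": 0.3},
  {"travel": [0, 0, 0], "delta_rot": [0, 0, 0], "fingers": 0.3},
])

```text
clock: 17.73
tcp_pos: [0.4449, 0.2451, 0.0355]
orientation: [-0.0, 0.704, 0.71, -0.001]
wrist_force: [-0.5, 1.0, -0.4]
finger_gap: 0.0422
grip_force: 25.5
```

carry_out([
  {"travel": [0, 0, -0.2], "delta_rot": [0, 0, 0], "fingers": 0.3},
  {"travel": [0, 0, 0], "delta_rot": [0, 0, 0], "fingers": 0.3},
])

```text
clock: 17.98
tcp_pos: [0.4455, 0.2453, 0.031]
orientation: [-0.0, 0.704, 0.71, -0.0]
wrist_force: [0.4, 0.3, 0.5]
finger_gap: 0.0423
grip_force: 25.5
```

carry_out([
  {"travel": [0, 0, -0.07], "delta_rot": [0, 0, 0], "fingers": 0.3},
  {"travel": [0, 0, 0], "delta_rot": [0, 0, 0], "fingers": 0.3},
])

```text
clock: 18.23
tcp_pos: [0.4457, 0.2453, 0.0296]
orientation: [0.0, 0.704, 0.71, 0.0]
wrist_force: [1.1, -0.7, -0.9]
finger_gap: 0.0421
grip_force: 25.5
```

carry_out([
  {"travel": [0, 0, 0], "delta_rot": [0, 0, 0], "fingers": -0.3},
  {"travel": [0, 0, 0], "delta_rot": [0, 0, 0], "fingers": -0.5},
  {"travel": [0, 0, 0.2], "delta_rot": [0, 0, 0], "fingers": -0.5},
  {"travel": [0, 0, 0.8], "delta_rot": [0, 0, 0], "fingers": -0.5},
  {"travel": [0, 0, 1], "delta_rot": [0, 0, 0], "fingers": -0.5},
])

```text
clock: 18.85
tcp_pos: [0.4452, 0.2451, 0.08]
orientation: [-0.0, 0.704, 0.71, -0.0]
wrist_force: [0.6, 0.8, 0.2]
finger_gap: 0.0639
grip_force: 0.0
```

carry_out([
  {"travel": [0, 0, 1], "delta_rot": [0, 0, 0], "fingers": -0.5},
  {"travel": [0, 0, 1], "delta_rot": [0, 0, 0], "fingers": -0.5},
  {"travel": [0, 0, 1], "delta_rot": [0, 0, 0], "fingers": -0.5},
  {"travel": [-0.02, -0.96, 0], "delta_rot": [0, 0, 0.9], "fingers": -0.5},
  {"travel": [-0.02, -0.96, 0], "delta_rot": [0, 0, 0.9], "fingers": -0.5},
])

```text
clock: 19.48
tcp_pos: [0.4449, 0.1971, 0.1555]
orientation: [0.001, 0.636, 0.772, 0.001]
wrist_force: [0.2, -0.3, 0.2]
finger_gap: 0.0641
grip_force: 0.0
```

carry_out([
  {"travel": [-0.02, -0.96, 0], "delta_rot": [0, 0, 0.9], "fingers": -0.5},
  {"travel": [-0.02, -0.96, 0], "delta_rot": [0, 0, 0.9], "fingers": -0.5},
  {"travel": [-0.02, -0.96, 0], "delta_rot": [0, 0, 0.9], "fingers": -0.5},
  {"travel": [-0.02, -0.96, 0], "delta_rot": [0, 0, 0.9], "fingers": -0.5},
  {"travel": [-0.02, -0.96, 0], "delta_rot": [0, 0, 0], "fingers": -0.5},
])

```text
clock: 20.1
tcp_pos: [0.4422, 0.0765, 0.155]
orientation: [0.0, 0.489, 0.872, 0.0]
wrist_force: [-0.2, -0.9, 0.5]
finger_gap: 0.0641
grip_force: 0.0
```

carry_out([
  {"travel": [-0.02, -0.96, 0], "delta_rot": [0, 0, 0], "fingers": -0.5},
  {"travel": [-0.02, -0.96, 0], "delta_rot": [0, 0, 0], "fingers": -0.5},
  {"travel": [-0.02, -0.96, 0], "delta_rot": [0, 0, 0], "fingers": -0.5},
  {"travel": [-0.02, -0.96, 0], "delta_rot": [0, 0, 0], "fingers": -0.5},
  {"travel": [-0.02, -0.96, 0], "delta_rot": [0, 0, 0], "fingers": -0.5},
])

```text
clock: 20.72
tcp_pos: [0.4397, -0.0435, 0.155]
orientation: [0.0, 0.489, 0.872, 0.0]
wrist_force: [-0.2, -0.1, 0.0]
finger_gap: 0.064
grip_force: 0.0
```

carry_out([
  {"travel": [-0.02, -0.96, 0], "delta_rot": [0, 0, 0], "fingers": -0.5},
  {"travel": [-0.02, -0.96, 0], "delta_rot": [0, 0, 0], "fingers": -0.5},
  {"travel": [-0.02, -0.96, 0], "delta_rot": [0, 0, 0], "fingers": -0.5},
  {"travel": [-0.02, -0.96, 0], "delta_rot": [0, 0, 0], "fingers": -0.5},
  {"travel": [-0.02, -0.96, 0], "delta_rot": [0, 0, 0], "fingers": -0.5},
])

```text
clock: 21.35
tcp_pos: [0.4371, -0.1635, 0.155]
orientation: [0.0, 0.489, 0.872, 0.0]
wrist_force: [0.1, 0.7, 0.7]
finger_gap: 0.0642
grip_force: 0.0
```

carry_out([
  {"travel": [-0.02, -0.96, 0], "delta_rot": [0, 0, 0], "fingers": -0.5},
  {"travel": [0, -0.96, 0], "delta_rot": [0, 0, 0], "fingers": -0.5},
  {"travel": [0, -0.96, 0], "delta_rot": [0, 0, 0], "fingers": -0.5},
  {"travel": [0, -0.96, 0], "delta_rot": [0, 0, 0], "fingers": -0.5},
  {"travel": [0, -0.96, 0], "delta_rot": [0, 0, 0], "fingers": -0.5},
])

```text
clock: 21.98
tcp_pos: [0.4367, -0.2836, 0.1549]
orientation: [0.0, 0.489, 0.872, 0.0]
wrist_force: [-0.8, 0.2, 0.3]
finger_gap: 0.064
grip_force: 0.0
```

Run:
```python
from h import *
s=env.get_state(); print(s["tcp_pos"],s["orientation"])
from fit import *
c=env.read_camera("scene")
M["disc"]=[np.r_[circ(.036,0),circ(.036,.012)],np.r_[circ(.03,.012),circ(.03,.026)],M["barrel"][0]+[0,0,.026]]
cams=[env.read_camera("top"),c]
print(fit("disc",cams,(.446,.2455))); print(fit("stand",cams,(.478,.025))); print(fit("square",cams,(.437,-.284),.55))
im=c["color"][98:188,318:438,::-1].astype(float)
im=cv2.resize((255*(im/255)**.6).astype(np.uint8),None,fx=6.5,fy=6.5,interpolation=cv2.INTER_CUBIC)
cv2.imwrite("pics/s8.png",im)
```

```text
[ 0.43668124 -0.2836358   0.15492776] [2.15086695e-04 4.88899486e-01 8.72340098e-01 1.68417066e-05]
[array([4.4204e+02, 2.4560e+02, 1.1000e-01, 9.7000e-01]), array([4.4708e+02, 2.4406e+02, 2.2000e-01, 9.7000e-01]), array([4.4401e+02, 2.4538e+02, 2.1000e-01, 9.6000e-01])]
[array([4.713e+02, 2.584e+01, 3.600e-01, 9.100e-01]), array([4.7868e+02, 2.4970e+01, 1.2000e-01, 9.6000e-01]), array([4.7454e+02, 2.6310e+01, 2.3000e-01, 9.2000e-01])]
[array([ 506.41, -303.93,   -0.94,    0.52]), array([ 4.2564e+02, -2.9062e+02,  9.2000e-01,  4.0000e-01]), array([ 4.4902e+02, -2.7465e+02,  2.5000e-01,  2.3000e-01])]
```

View pics/s8.png

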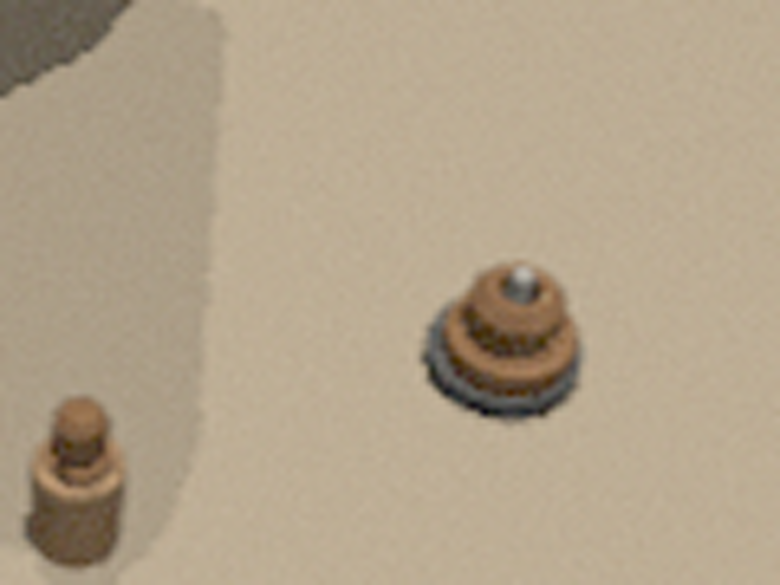

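Disc and barrel are well stacked on the post, rod tip in the barrel's hole at (522,280); stand upright. Now the square bead.

carry_out([
  {"travel": [0.03, -0.02, -1], "delta_rot": [0, 0, 0], "fingers": -0.5},
  {"travel": [0, 0, -1], "delta_rot": [0, 0, 0], "fingers": -0.5},
  {"travel": [0, 0, -1], "delta_rot": [0, 0, 0], "fingers": -0.5},
  {"travel": [0, 0, -1], "delta_rot": [0, 0, 0], "fingers": -0.5},
  {"travel": [0, 0, -0.7], "delta_rot": [0, 0, 0], "fingers": -0.5},
])

```text
clock: 22.7
tcp_pos: [0.4369, -0.2821, 0.036]
orientation: [-0.001, 0.489, 0.872, 0.0]
wrist_force: [0.9, -1.0, -0.0]
finger_gap: 0.0641
grip_force: 0.0
```

carry_out([
  {"travel": [0, 0, -0.4], "delta_rot": [0, 0, 0], "fingers": -0.5},
  {"travel": [0, 0, -0.4], "delta_rot": [0, 0, 0], "fingers": -0.5},
  {"travel": [0, 0, -0.4], "delta_rot": [0, 0, 0], "fingers": -0.5},
  {"travel": [0, 0, -0.16], "delta_rot": [0, 0, 0], "fingers": -0.5},
  {"travel": [0, 0, 0], "delta_rot": [0, 0, 0], "fingers": -0.5},
])

```text
clock: 23.32
tcp_pos: [0.4373, -0.2831, 0.0029]
orientation: [-0.0, 0.489, 0.872, 0.0]
wrist_force: [-0.2, 0.6, -0.1]
finger_gap: 0.064
grip_force: 0.0
```

carry_out([
  {"travel": [0, 0, 0], "delta_rot": [0, 0, 0], "fingers": 0.4},
  {"travel": [0, 0, 0], "delta_rot": [0, 0, 0], "fingers": 0.4},
  {"travel": [0, 0, 0], "delta_rot": [0, 0, 0], "fingers": 0.4},
  {"travel": [0, 0, 0], "delta_rot": [0, 0, 0], "fingers": 0.4},
])

```text
clock: 23.82
tcp_pos: [0.4378, -0.2835, 0.0036]
orientation: [0.001, 0.489, 0.872, -0.0]
wrist_force: [-0.4, -0.5, 3.9]
finger_gap: 0.0376
grip_force: 26.4
```

carry_out([
  {"travel": [0, 0, 0.3], "delta_rot": [0, 0, 0], "fingers": 0.4},
  {"travel": [0, 0, 0.9], "delta_rot": [0, 0, 0], "fingers": 0.4},
  {"travel": [0, 0, 1], "delta_rot": [0, 0, 0], "fingers": 0.4},
  {"travel": [0, 0, 1], "delta_rot": [0, 0, 0], "fingers": 0.4},
  {"travel": [0, 0, 1], "delta_rot": [0, 0, 0], "fingers": 0.4},
])

```text
clock: 24.45
tcp_pos: [0.4371, -0.2829, 0.109]
orientation: [-0.0, 0.489, 0.872, 0.0]
wrist_force: [0.1, 0.3, -0.8]
finger_gap: 0.0372
grip_force: 26.0
```

carry_out([
  {"travel": [0, 0, 1], "delta_rot": [0, 0, 0], "fingers": 0.4},
  {"travel": [0, 0.9, 0], "delta_rot": [0, 0, 0], "fingers": 0.4},
  {"travel": [0, 0.95, 0], "delta_rot": [0, 0, 0], "fingers": 0.4},
  {"travel": [0, 0.95, 0], "delta_rot": [0, 0, 0], "fingers": 0.4},
  {"travel": [0, 0.95, 0], "delta_rot": [0, 0, 0], "fingers": 0.4},
])

```text
clock: 25.08
tcp_pos: [0.436, -0.1864, 0.1316]
orientation: [-0.002, 0.488, 0.873, 0.0]
wrist_force: [-0.5, -0.7, -0.2]
finger_gap: 0.0375
grip_force: 26.0
```

carry_out([
  {"travel": [0.02, 0.97, 0], "delta_rot": [0, 0, 0], "fingers": 0.4},
  {"travel": [0.02, 0.97, 0], "delta_rot": [0, 0, 0], "fingers": 0.4},
  {"travel": [0.02, 0.97, 0], "delta_rot": [0, 0, 0], "fingers": 0.4},
  {"travel": [0.02, 0.97, 0], "delta_rot": [0, 0, 0], "fingers": 0.4},
  {"travel": [0.02, 0.97, 0], "delta_rot": [0, 0, 0], "fingers": 0.4},
])

```text
clock: 25.7
tcp_pos: [0.438, -0.0655, 0.1317]
orientation: [-0.002, 0.488, 0.873, -0.0]
wrist_force: [0.3, 0.2, -1.1]
finger_gap: 0.0375
grip_force: 26.0
```

carry_out([
  {"travel": [0.02, 0.97, 0], "delta_rot": [0, 0, 0], "fingers": 0.4},
  {"travel": [0.02, 0.97, 0], "delta_rot": [0, 0, 0], "fingers": 0.4},
  {"travel": [0.02, 0.97, 0], "delta_rot": [0, 0, 0], "fingers": 0.4},
  {"travel": [0.02, 0.97, 0], "delta_rot": [0, 0, 0], "fingers": 0.4},
  {"travel": [0.02, 0.97, 0], "delta_rot": [0, 0, 0], "fingers": 0.4},
])

```text
clock: 26.32
tcp_pos: [0.44, 0.0552, 0.1316]
orientation: [-0.001, 0.488, 0.873, -0.001]
wrist_force: [0.6, -0.6, -0.7]
finger_gap: 0.0373
grip_force: 26.0
```

carry_out([
  {"travel": [0.02, 0.97, 0], "delta_rot": [0, 0, 0], "fingers": 0.4},
  {"travel": [0.02, 0.97, 0], "delta_rot": [0, 0, 0], "fingers": 0.4},
  {"travel": [0.02, 0.97, 0], "delta_rot": [0, 0, 0], "fingers": 0.4},
  {"travel": [0.02, 0.97, 0], "delta_rot": [0, 0, 0], "fingers": 0.4},
  {"travel": [0.02, 0.97, 0], "delta_rot": [0, 0, 0], "fingers": 0.4},
])

```text
clock: 26.95
tcp_pos: [0.4422, 0.1759, 0.1316]
orientation: [-0.001, 0.488, 0.873, -0.001]
wrist_force: [0.0, -0.2, -1.3]
finger_gap: 0.0373
grip_force: 26.0
```

carry_out([
  {"travel": [0, 0.97, 0], "delta_rot": [0, 0, 0], "fingers": 0.4},
  {"travel": [0, 0.9, 0], "delta_rot": [0, 0, 0], "fingers": 0.4},
  {"travel": [0, 0.85, 0], "delta_rot": [0, 0, 0], "fingers": 0.4},
  {"travel": [0, 0, 0], "delta_rot": [0, 0, 0], "fingers": 0.4},
  {"travel": [0, 0, 0], "delta_rot": [0, 0, 0], "fingers": 0.4},
])

```text
clock: 27.58
tcp_pos: [0.4433, 0.2422, 0.1322]
orientation: [-0.001, 0.488, 0.873, -0.001]
wrist_force: [-0.0, -1.1, 0.4]
finger_gap: 0.0376
grip_force: 26.0
```

Run:
```python
from h import *
c=env.read_camera("scene"); s=env.get_state(); print(s["tcp_pos"])
im=c["color"][88:168,358:438,::-1].astype(float)
im=cv2.resize((255*(im/255)**.5).astype(np.uint8),None,fx=7,fy=7,interpolation=cv2.INTER_CUBIC)
cv2.imwrite("pics/s9.png",im)
f=lambda p:[round(float((a-o+.5)*7)) for a,o in zip(w2px(c,p),(358,88))]
x,y,z=s["tcp_pos"]; print("sq bottom/top",f((x,y,z-.0035)),f((x,y,z+.02)))
a=np.radians(31.4)
print("bottom corners",[f((x+.019*(i*np.cos(a)-j*np.sin(a)),y+.019*(i*np.sin(a)+j*np.cos(a)),z-.0035)) for i in(-1,1) for j in (-1,1)])
```

```text
[0.44370368 0.24198895 0.13241953]
sq bottom/top [309, 235] [321, 189]
bottom corners [[241, 239], [294, 188], [325, 284], [377, 231]]
```

View pics/s9.png

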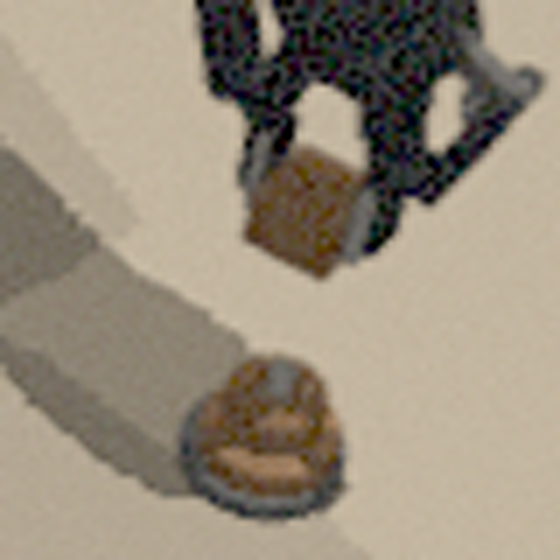

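Square held level, lowest corner (322,280) close to prediction. Lowering onto the rod.

carry_out([
  {"travel": [0.08, 0.11, -0.6], "delta_rot": [0, 0, 0], "fingers": 0.4},
  {"travel": [0, 0, -0.8], "delta_rot": [0, 0, 0], "fingers": 0.4},
  {"travel": [0, 0, -0.7], "delta_rot": [0, 0, 0], "fingers": 0.4},
  {"travel": [0, 0, -0.4], "delta_rot": [0, 0, 0], "fingers": 0.4},
  {"travel": [0, 0, 0], "delta_rot": [0, 0, 0], "fingers": 0.4},
])

```text
clock: 28.25
tcp_pos: [0.4462, 0.2445, 0.0695]
orientation: [-0.001, 0.489, 0.872, -0.001]
wrist_force: [0.8, -0.1, 0.3]
finger_gap: 0.0373
grip_force: 26.0
```

carry_out([
  {"travel": [0, 0, -0.2], "delta_rot": [0, 0, 0], "fingers": 0.4},
  {"travel": [0, 0, -0.2], "delta_rot": [0, 0, 0], "fingers": 0.4},
  {"travel": [0, 0, 0], "delta_rot": [0, 0, 0], "fingers": 0.4},
])

```text
clock: 28.62
tcp_pos: [0.4468, 0.245, 0.0604]
orientation: [-0.0, 0.489, 0.872, -0.0]
wrist_force: [-0.4, -0.5, -0.4]
finger_gap: 0.0374
grip_force: 26.0
```

carry_out([
  {"travel": [-0.04, 0, -0.12], "delta_rot": [0, 0, 0], "fingers": 0.4},
  {"travel": [0, 0, -0.1], "delta_rot": [0, 0, 0], "fingers": 0.4},
  {"travel": [0, 0, 0], "delta_rot": [0, 0, 0], "fingers": 0.4},
])

```text
clock: 29.0
tcp_pos: [0.4457, 0.245, 0.0549]
orientation: [-0.0, 0.489, 0.872, -0.0]
wrist_force: [-0.5, 0.4, 0.0]
finger_gap: 0.0376
grip_force: 26.0
```

carry_out([
  {"travel": [0, 0, -0.05], "delta_rot": [0, 0, 0], "fingers": 0.4},
  {"travel": [0, 0, 0], "delta_rot": [0, 0, 0], "fingers": 0.4},
])

```text
clock: 29.25
tcp_pos: [0.4459, 0.2451, 0.0538]
orientation: [0.0, 0.489, 0.872, 0.0]
wrist_force: [0.4, -0.2, -1.1]
finger_gap: 0.0374
grip_force: 26.0
```

carry_out([
  {"travel": [0, 0, 0], "delta_rot": [0, 0, 0], "fingers": 0},
  {"travel": [0, 0, 0], "delta_rot": [0, 0, 0], "fingers": -0.4},
  {"travel": [0, 0, 0.2], "delta_rot": [0, 0, 0], "fingers": -0.4},
  {"travel": [0, 0, 0.8], "delta_rot": [0, 0, 0], "fingers": -0.4},
  {"travel": [0, 0, 1], "delta_rot": [0, 0, 0], "fingers": -0.4},
])

```text
clock: 29.88
tcp_pos: [0.4455, 0.2449, 0.1042]
orientation: [-0.0, 0.489, 0.872, -0.0]
wrist_force: [0.4, 0.9, -0.0]
finger_gap: 0.0597
grip_force: 0.0
```

carry_out([
  {"travel": [0, 0, 1], "delta_rot": [0, 0, 0], "fingers": -0.4},
  {"travel": [0, 0, 1], "delta_rot": [0, 0, 0], "fingers": -0.4},
  {"travel": [0.12, -0.85, 0], "delta_rot": [0, 0, 1], "fingers": -0.4},
  {"travel": [0.12, -0.85, 0], "delta_rot": [0, 0, 1], "fingers": -0.4},
  {"travel": [0.12, -0.85, 0], "delta_rot": [0, 0, 1], "fingers": -0.4},
])

```text
clock: 30.5
tcp_pos: [0.4551, 0.1808, 0.1544]
orientation: [0.0, 0.351, 0.936, 0.0]
wrist_force: [0.2, 0.0, 0.0]
finger_gap: 0.0596
grip_force: 0.0
```

carry_out([
  {"travel": [0.12, -0.85, 0], "delta_rot": [0, 0, 1], "fingers": -0.4},
  {"travel": [0.12, -0.85, 0], "delta_rot": [0, 0, 1], "fingers": -0.4},
  {"travel": [0.12, -0.85, 0], "delta_rot": [0, 0, 1], "fingers": -0.4},
  {"travel": [0.12, -0.85, 0], "delta_rot": [0, 0, 1], "fingers": -0.4},
  {"travel": [0.12, -0.85, 0], "delta_rot": [0, 0, 1], "fingers": -0.4},
])

```text
clock: 31.12
tcp_pos: [0.4701, 0.0744, 0.1543]
orientation: [0.0, 0.109, 0.994, 0.0]
wrist_force: [0.0, 0.3, 0.6]
finger_gap: 0.0599
grip_force: 0.0
```

carry_out([
  {"travel": [0.12, -0.85, 0], "delta_rot": [0, 0, 1], "fingers": -0.4},
  {"travel": [0.12, -0.85, 0], "delta_rot": [0, 0, 1], "fingers": -0.4},
  {"travel": [0.1, -0.3, 0], "delta_rot": [0, 0, 0.23], "fingers": -0.4},
  {"travel": [0, 0, 0], "delta_rot": [0, 0, 0], "fingers": -0.4},
  {"travel": [0, 0, 0], "delta_rot": [0, 0, 0], "fingers": -0.4},
])

```text
clock: 31.75
tcp_pos: [0.4783, 0.0253, 0.154]
orientation: [0.0, -0.0, 1.0, 0.0]
wrist_force: [0.5, -1.3, 0.7]
finger_gap: 0.0599
grip_force: 0.0
```

Run:
```python
from fit import *
s=env.get_state(); print(s["tcp_pos"],s["orientation"])
c=env.read_camera("scene")
im=c["color"][88:188,308:438,::-1].astype(float)
im=cv2.resize((255*(im/255)**.5).astype(np.uint8),None,fx=6,fy=6,interpolation=cv2.INTER_CUBIC)
cv2.imwrite("pics/s10.png",im)
M["a"]=[np.r_[circ(.036,0),circ(.036,.012)],np.r_[circ(.03,.012),circ(.03,.026)],M["barrel"][0]+[0,0,.026],M["square"][0]+[0,0,.05]]
print(fit("a",[c,c],(.446,.245),.55)[0],fit("stand",[c,c],(.478,.025))[0])
```

```text
[0.47832127 0.0252968  0.1540107 ] [ 5.23591764e-05 -4.53270987e-04  9.99999891e-01  1.03395160e-04]
[446.95 243.98   0.56   0.97] [4.5766e+02 8.9500e+00 7.1000e-01 4.5000e-01]
```

View pics/s10.png

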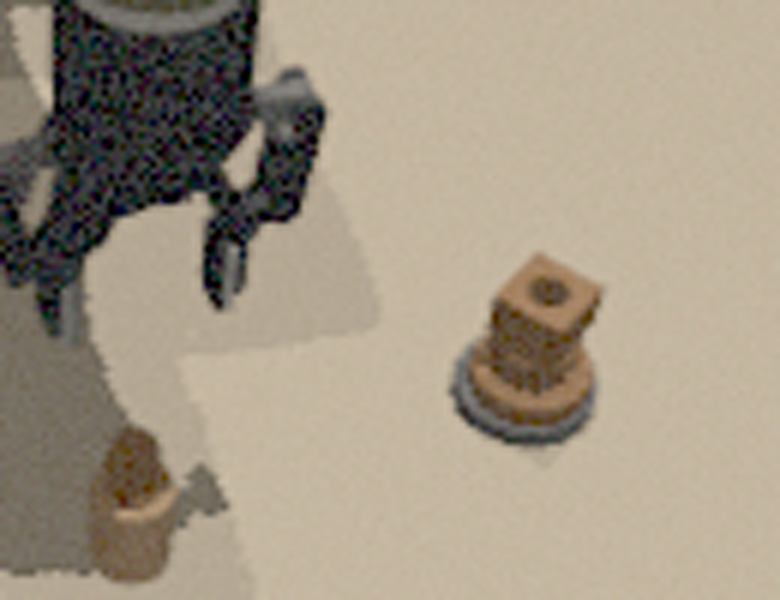

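Square lies flat on the barrel, hole (548,290) centred; stand upright, gripper above it. Descending on the knob.

carry_out([
  {"travel": [0, 0, -0.8], "delta_rot": [0, 0, 0], "fingers": -0.4},
  {"travel": [0, 0, -0.8], "delta_rot": [0, 0, 0], "fingers": -0.3},
  {"travel": [0, 0, -0.8], "delta_rot": [0, 0, 0], "fingers": -0.2},
  {"travel": [0, 0, -0.6], "delta_rot": [0, 0, 0], "fingers": -0.1},
  {"travel": [0, 0, 0], "delta_rot": [0, 0, 0], "fingers": -0.1},
])

```text
clock: 32.42
tcp_pos: [0.4774, 0.0255, 0.0779]
orientation: [-0.001, -0.001, 1.0, 0.0]
wrist_force: [-0.5, -0.9, -0.1]
finger_gap: 0.047
grip_force: 0.0
```

carry_out([
  {"travel": [0, 0, -0.4], "delta_rot": [0, 0, 0], "fingers": 0},
  {"travel": [0, 0, -0.4], "delta_rot": [0, 0, 0], "fingers": 0.1},
  {"travel": [0, 0, 0], "delta_rot": [0, 0, 0], "fingers": 0.2},
  {"travel": [0, 0, 0], "delta_rot": [0, 0, 0], "fingers": 0.2},
])

```text
clock: 32.92
tcp_pos: [0.4785, 0.025, 0.0589]
orientation: [0.0, -0.001, 1.0, 0.0]
wrist_force: [-0.2, 0.1, 0.1]
finger_gap: 0.0343
grip_force: 0.0
```

Run:
```python
from h import *
s=env.get_state(); print(s["tcp_pos"],s["finger_gap"],s["wrist_force"])
c=env.read_camera("scene")
im=c["color"][125:195,300:370,::-1].astype(float)
im=cv2.resize((255*(im/255)**.45).astype(np.uint8),None,fx=8,fy=8,interpolation=cv2.INTER_CUBIC)
cv2.imwrite("pics/s11.png",im)
```

```text
[0.47848931 0.02501782 0.05891263] 0.034265411400254 [-0.24119055  0.13423008  0.0691722 ]
```

View pics/s11.png

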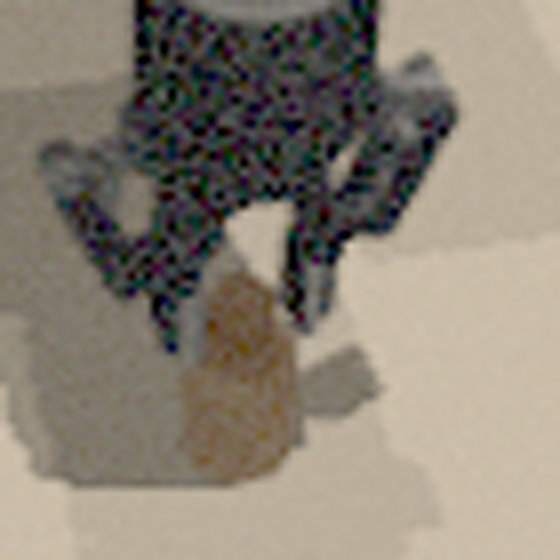

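The knob (≈(240,310)) sits midway between the two tips at (185,345) and (305,325). Closing gently.

carry_out([
  {"travel": [0, 0, -0.04], "delta_rot": [0, 0, 0], "fingers": 0.3},
  {"travel": [0, 0, 0], "delta_rot": [0, 0, 0], "fingers": 0.38},
  {"travel": [0, 0, 0], "delta_rot": [0, 0, 0], "fingers": 0.44},
  {"travel": [0, 0, 0], "delta_rot": [0, 0, 0], "fingers": 0.6},
  {"travel": [0, 0, 0], "delta_rot": [0, 0, 0], "fingers": 0.7},
])

```text
clock: 33.6
tcp_pos: [0.4786, 0.025, 0.058]
orientation: [0.0, -0.001, 1.0, 0.0]
wrist_force: [0.4, -0.7, 0.9]
finger_gap: 0.0223
grip_force: 24.6
```

carry_out([
  {"travel": [0, 0, 0], "delta_rot": [0, 0, 0], "fingers": 0.7},
  {"travel": [0, 0, 0], "delta_rot": [0, 0, 0], "fingers": 0.7},
])

```text
clock: 33.85
tcp_pos: [0.4786, 0.025, 0.058]
orientation: [0.0, -0.001, 1.0, 0.0]
wrist_force: [0.2, 0.1, 2.5]
finger_gap: 0.0225
grip_force: 24.7
```

carry_out([
  {"travel": [0, 0, 0.1], "delta_rot": [0, 0, 0], "fingers": 0.7},
  {"travel": [0, 0, 0.2], "delta_rot": [0, 0, 0], "fingers": 0.7},
  {"travel": [0, 0, 0.2], "delta_rot": [0, 0, 0], "fingers": 0.7},
  {"travel": [0, 0, 0.2], "delta_rot": [0, 0, 0], "fingers": 0.7},
  {"travel": [0, 0, 0.2], "delta_rot": [0, 0, 0], "fingers": 0.7},
])

```text
clock: 34.48
tcp_pos: [0.4784, 0.025, 0.0808]
orientation: [0.0, -0.001, 1.0, 0.0]
wrist_force: [-0.1, -0.2, -0.2]
finger_gap: 0.0225
grip_force: 24.5
```

carry_out([
  {"travel": [0, 0, 0.4], "delta_rot": [0, 0, 0], "fingers": 0.7},
  {"travel": [0, 0, 0.8], "delta_rot": [0, 0, 0], "fingers": 0.7},
  {"travel": [0, 0, 0.8], "delta_rot": [0, 0, 0], "fingers": 0.7},
  {"travel": [0, 0, 0.2], "delta_rot": [0, 0, 0], "fingers": 0.7},
  {"travel": [0, 0, 0], "delta_rot": [0, 0, 0], "fingers": 0.7},
])

```text
clock: 35.1
tcp_pos: [0.4786, 0.025, 0.1355]
orientation: [0.0, -0.001, 1.0, -0.0]
wrist_force: [-0.1, -0.4, -0.2]
finger_gap: 0.0225
grip_force: 24.5
```

Run:
```python
from h import *
s=env.get_state(); print(s["tcp_pos"],s["finger_gap"])
c=env.read_camera("scene")
im=c["color"][105:195,300:380,::-1].astype(float)
im=cv2.resize((255*(im/255)**.45).astype(np.uint8),None,fx=6.5,fy=6.5,interpolation=cv2.INTER_CUBIC)
f=lambda p:[round(float((a-o+.5)*6.5)) for a,o in zip(w2px(c,p),(300,105))]
x,y,z=s["tcp_pos"]; print("foot",f((x,y-.001,z-.022)),"collar",f((x,y-.001,z-.005)),"knobtop",f((x,y-.001,z+.025)))
cv2.imwrite("pics/s12.png",im)
```

```text
[0.47861694 0.02503802 0.13554574] 0.022493390241600828
foot [198, 314] collar [200, 284] knobtop [202, 230]
```

View pics/s12.png

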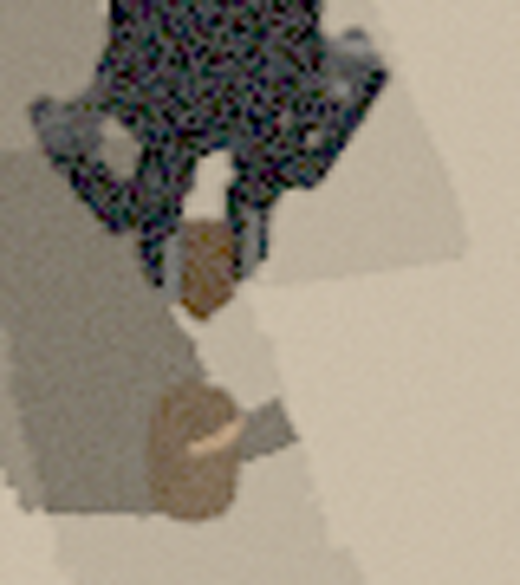

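Finial drawn out cleanly (shank foot at (203,318)), stand upright at (195,455). Moving over the stack.

carry_out([
  {"travel": [-0.13, 0.88, 0], "delta_rot": [0, 0, 0], "fingers": 0.7},
  {"travel": [-0.13, 0.88, 0], "delta_rot": [0, 0, 0], "fingers": 0.7},
  {"travel": [-0.13, 0.88, 0], "delta_rot": [0, 0, 0], "fingers": 0.7},
  {"travel": [-0.13, 0.88, 0], "delta_rot": [0, 0, 0], "fingers": 0.7},
  {"travel": [-0.13, 0.88, 0], "delta_rot": [0, 0, 0], "fingers": 0.7},
])

```text
clock: 35.78
tcp_pos: [0.4613, 0.1357, 0.1343]
orientation: [-0.001, -0.001, 1.0, -0.0]
wrist_force: [0.1, -0.0, -0.2]
finger_gap: 0.0226
grip_force: 24.5
```

carry_out([
  {"travel": [-0.13, 0.88, 0], "delta_rot": [0, 0, 0], "fingers": 0.7},
  {"travel": [-0.13, 0.88, 0], "delta_rot": [0, 0, 0], "fingers": 0.7},
  {"travel": [-0.13, 0.88, 0], "delta_rot": [0, 0, 0], "fingers": 0.7},
  {"travel": [-0.13, 0.88, 0], "delta_rot": [0, 0, 0], "fingers": 0.7},
  {"travel": [-0.13, 0.88, 0], "delta_rot": [0, 0, 0], "fingers": 0.7},
])

```text
clock: 36.4
tcp_pos: [0.4451, 0.2455, 0.1342]
orientation: [-0.001, -0.001, 1.0, -0.0]
wrist_force: [0.1, -0.5, -0.3]
finger_gap: 0.0227
grip_force: 24.5
```

carry_out([
  {"travel": [0, 0, -0.5], "delta_rot": [0, 0, 0], "fingers": 0.7},
  {"travel": [0, 0, -0.5], "delta_rot": [0, 0, 0], "fingers": 0.7},
  {"travel": [0, 0, 0], "delta_rot": [0, 0, 0], "fingers": 0.7},
  {"travel": [0, 0, 0], "delta_rot": [0, 0, 0], "fingers": 0.7},
])

```text
clock: 36.9
tcp_pos: [0.4459, 0.2444, 0.1101]
orientation: [-0.0, -0.0, 1.0, -0.0]
wrist_force: [-0.2, -0.1, -0.0]
finger_gap: 0.0226
grip_force: 24.6
```

carry_out([
  {"travel": [0, 0.02, -0.3], "delta_rot": [0, 0, 0], "fingers": 0.7},
  {"travel": [0, 0, -0.2], "delta_rot": [0, 0, 0], "fingers": 0.7},
  {"travel": [0, 0, -0.1], "delta_rot": [0, 0, 0], "fingers": 0.7},
  {"travel": [0, 0, 0], "delta_rot": [0, 0, 0], "fingers": 0.7},
])

```text
clock: 37.4
tcp_pos: [0.4457, 0.2455, 0.0951]
orientation: [-0.0, -0.001, 1.0, -0.0]
wrist_force: [-0.4, 0.6, 0.3]
finger_gap: 0.0226
grip_force: 24.6
```

carry_out([
  {"travel": [0, 0, -0.16], "delta_rot": [0, 0, 0], "fingers": 0.7},
  {"travel": [0, 0, 0], "delta_rot": [0, 0, 0], "fingers": 0.7},
])

```text
clock: 37.65
tcp_pos: [0.4457, 0.2455, 0.0911]
orientation: [-0.0, -0.001, 1.0, -0.0]
wrist_force: [-0.6, -0.2, -0.5]
finger_gap: 0.0226
grip_force: 24.6
```

carry_out([
  {"travel": [0, 0, -0.15], "delta_rot": [0, 0, 0], "fingers": 0.7},
  {"travel": [0, 0, -0.12], "delta_rot": [0, 0, 0], "fingers": 0.7},
  {"travel": [0, 0, 0], "delta_rot": [0, 0, 0], "fingers": 0.7},
])

```text
clock: 38.02
tcp_pos: [0.4456, 0.2454, 0.0842]
orientation: [-0.0, -0.001, 1.0, -0.0]
wrist_force: [0.7, -0.4, 0.5]
finger_gap: 0.0227
grip_force: 24.6
```

carry_out([
  {"travel": [0, 0, -0.06], "delta_rot": [0, 0, 0], "fingers": 0.7},
  {"travel": [0, 0, 0], "delta_rot": [0, 0, 0], "fingers": 0.7},
])

```text
clock: 38.28
tcp_pos: [0.4459, 0.2455, 0.083]
orientation: [-0.0, -0.001, 1.0, 0.0]
wrist_force: [-0.3, 0.7, -0.5]
finger_gap: 0.0224
grip_force: 24.6
```

Collar about 1 mm above the square; one more touch down, release, and withdraw straight up, then away.

carry_out([
  {"travel": [0, 0, -0.03], "delta_rot": [0, 0, 0], "fingers": 0.7},
  {"travel": [0, 0, 0], "delta_rot": [0, 0, 0], "fingers": 0.35},
  {"travel": [0, 0, 0], "delta_rot": [0, 0, 0], "fingers": 0.1},
  {"travel": [0, 0, 0], "delta_rot": [0, 0, 0], "fingers": -0.1},
  {"travel": [0, 0, 0.3], "delta_rot": [0, 0, 0], "fingers": -0.1},
])

```text
clock: 38.9
tcp_pos: [0.4454, 0.2454, 0.0896]
orientation: [-0.001, -0.001, 1.0, -0.0]
wrist_force: [-0.4, 0.0, -0.2]
finger_gap: 0.0472
grip_force: 0.0
```

carry_out([
  {"travel": [0, 0, 0.8], "delta_rot": [0, 0, 0], "fingers": -0.1},
  {"travel": [0, 0, 1], "delta_rot": [0, 0, 0], "fingers": -0.1},
  {"travel": [0, 0, 1], "delta_rot": [0, 0, 0], "fingers": -0.1},
  {"travel": [0, 0, 1], "delta_rot": [0, 0, 0], "fingers": -0.1},
  {"travel": [0, -1, 0], "delta_rot": [0, 0, 0], "fingers": -0.1},
])

```text
clock: 39.52
tcp_pos: [0.4476, 0.2217, 0.1877]
orientation: [0.003, -0.002, 1.0, 0.001]
wrist_force: [0.0, -0.4, -0.2]
finger_gap: 0.0469
grip_force: 0.0
```

carry_out([
  {"travel": [0, -1, 0], "delta_rot": [0, 0, 0], "fingers": -0.1},
  {"travel": [0, -1, 0], "delta_rot": [0, 0, 0], "fingers": -0.1},
  {"travel": [0, -1, 0], "delta_rot": [0, 0, 0], "fingers": -0.1},
  {"travel": [0, -1, 0], "delta_rot": [0, 0, 0], "fingers": -0.1},
  {"travel": [0, 0, 0], "delta_rot": [0, 0, 0], "fingers": -0.1},
])

```text
clock: 40.15
tcp_pos: [0.4461, 0.1195, 0.1854]
orientation: [0.0, 0.001, 1.0, 0.0]
wrist_force: [0.2, 0.5, 0.2]
finger_gap: 0.0467
grip_force: 0.0
```

Run:
```python
from h import *
c=env.read_camera("scene")
im=c["color"][80:200,290:440,::-1].astype(float)
im=cv2.resize((255*(im/255)**.5).astype(np.uint8),None,fx=5,fy=5,interpolation=cv2.INTER_CUBIC)
cv2.imwrite("pics/s13.png",im)
```

```text
(no output)
```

View pics/s13.png

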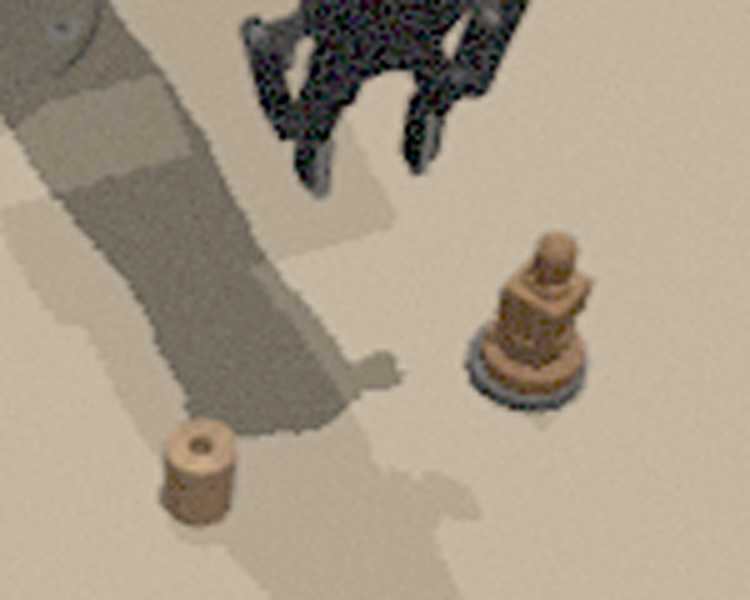

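The full stack stands on the post with the finial upright, its collar on the square bead ((548,270)). The stand is upright at (198,475), with its hole empty.

```bash
python3 -c "
from workcell import env
print(env.hand_in())"
```

```text
the job is handed in; nothing more can be done
None
```

The job is handed in at about 40 s of the 112 s allowed: the last camera view shows the disc, barrel and square bead stacked on the post, the finial down in the square bead's hole, and the cork stand still upright.

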